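# Dry the hand shakers after the lesson

## Task

Pull the dryer's tray out and pack every wooden wedge shaker standing on the table into it, head to tail in one closed-up row: start with a flat face against the tray's left wall (left as seen from the robot), thick end towards the handle, and turn each next one the other way round so they fill the tray without gaps. Then push the tray fully home, and after that wind the timer key on the dryer clockwise until it is fully wound. Leave the other things on the table where they are.

Things in the scene. Friction and masses are not known exactly. Their poses are not given: they have to be found in the camera images.
- shaker1: wooden wedge shaker (three to five alike; None if absent), its wedge outline seen from above: 66 mm long, 34 tall, 38 thick at the thick end, 18 at the thin end, 70 g. Origin: underside, mid-length. Own x to the thick end; end faces at x = +-33 mm, square to x, to be gripped from above; flat long face at y = -14 mm; slanted face from y = +24 (thick end) to +4 mm (thin end). Dark disc on top near the thick end
- shaker2: wooden wedge shaker (three to five alike; None if absent), its wedge outline seen from above: 66 mm long, 34 tall, 38 thick at the thick end, 18 at the thin end, 70 g. Origin: underside, mid-length. Own x to the thick end; end faces at x = +-33 mm, square to x, to be gripped from above; flat long face at y = -14 mm; slanted face from y = +24 (thick end) to +4 mm (thin end). Dark disc on top near the thick end
- shaker3: wooden wedge shaker (three to five alike; None if absent), its wedge outline seen from above: 66 mm long, 34 tall, 38 thick at the thick end, 18 at the thin end, 70 g. Origin: underside, mid-length. Own x to the thick end; end faces at x = +-33 mm, square to x, to be gripped from above; flat long face at y = -14 mm; slanted face from y = +24 (thick end) to +4 mm (thin end). Dark disc on top near the thick end
- shaker4: wooden wedge shaker (three to five alike; None if absent), its wedge outline seen from above: 66 mm long, 34 tall, 38 thick at the thick end, 18 at the thin end, 70 g. Origin: underside, mid-length. Own x to the thick end; end faces at x = +-33 mm, square to x, to be gripped from above; flat long face at y = -14 mm; slanted face from y = +24 (thick end) to +4 mm (thin end). Dark disc on top near the thick end
- shaker5: wooden wedge shaker (three to five alike; None if absent), its wedge outline seen from above: 66 mm long, 34 tall, 38 thick at the thick end, 18 at the thin end, 70 g. Origin: underside, mid-length. Own x to the thick end; end faces at x = +-33 mm, square to x, to be gripped from above; flat long face at y = -14 mm; slanted face from y = +24 (thick end) to +4 mm (thin end). Dark disc on top near the thick end
- dryer: white tray dryer, a low fixed housing 125 deep x 198 wide x 75 mm tall, open towards its own -x where the tray slides out; origin under its centre. The spring-wound timer is on its roof
- tray_floor (a point): centre of the aluminium tray's inner floor, 10 mm above the table. x points into the dryer, y to the left seen from the robot, z up. Inside 74 mm along x, 156 mm along y (walls at y = +-78); rim 10 mm above the floor, 5 mm thick. Shakers lie with their length along x in a row along y: the first, flush at the left wall, has its origin 14 mm from it, each next one head to tail is 28 mm on
- tray_handle (a point): centre of the tray's black handle bar, 12 x 12 mm in section, 154 mm long along the tray's y, 52 mm above the table, about 38 mm clear of the tray's front lip, carried by slanting rods 72 mm either side of its centre; axes as tray_floor, 86 mm in front (-x) of it. Can be pinched from above
- tray (a joint): how far the tray is pulled out, m: 0 fully home (its lip level with the housing's front), 0.115 fully out against its stop; it starts partly out. It slides along the dryer's own -x with about 1.5 N of friction and stays where left
- timer (a joint): turn of the timer key, rad: 0 unwound, 5.0 fully wound against its stop; grows clockwise seen from above, against a spring (up to 0.18 N m with its friction), and stays where it is let go. At 0 the wing lies along the dryer's x
- timer_key (a point): centre of the brass wing key, on its vertical turning axis, 113 mm above the table: an upright wing 44 mm wide, 8 mm thick, from 95 to 127 mm above the table, on a 12 mm stem over a dial 81 mm above the table. x along the wing's width, y through its thickness, z up, turning with the key
- place1 (a point): on the tray's floor, 14 mm from its left wall: where the origin of shaker number 1 of the row from the left comes to stand; axes as tray_floor
- place2 (a point): on the tray's floor, 42 mm from its left wall: where the origin of shaker number 2 of the row from the left comes to stand; axes as tray_floor
- place3 (a point): on the tray's floor, 70 mm from its left wall: where the origin of shaker number 3 of the row from the left comes to stand; axes as tray_floor
- place4 (a point): on the tray's floor, 98 mm from its left wall: where the origin of shaker number 4 of the row from the left comes to stand; axes as tray_floor
- place5 (a point): on the tray's floor, 126 mm from its left wall: where the origin of shaker number 5 of the row from the left comes to stand; axes as tray_floor
- cowbell: dark steel cowbell, 50 x 42 x 66 mm, standing among the shakers; a bystander, origin at its underside's centre
- metronome: black digital metronome, 35 x 105 x 65 mm; a bystander, origin at its underside's centre
- mug: white mug, 80 mm wide, 90 mm tall; a bystander, origin at its underside's centre
- tin: low steel tin, 66 mm across, 24 mm tall; a bystander, origin at its underside's centre
- woodblock: wood block instrument, 70 x 130 x 50 mm; a bystander, origin at its underside's centre
Mind the look-alikes: they are no part of the job. Leave any pink, red or yellow look-alike of the shaker2 alone.

How it is judged:
On the way, in this order (a step that is already met when the one before it is completed fails the run):
1. all the shakers are packed head to tail in the tray, closed up against its left wall (z of each of shaker1, shaker2, shaker3, shaker4, shaker5 in the frame of tray_floor below 0.005 m and angle between each of shaker1, shaker2, shaker3, shaker4, shaker5's own z axis and vertical below 0.1 rad and angle between the x axis of each of shaker1, shaker2, shaker3, shaker4, shaker5 and the x axis of tray_floor, either way round below 0.12 rad and ((horizontal distance between shaker1 and place1 below 0.009 m and x of tray_handle in the frame of shaker1 above 0.03 m) or (horizontal distance between shaker1 and place2 below 0.009 m and x of tray_handle in the frame of shaker1 below -0.03 m and horizontal distance between any of shaker2, shaker3, shaker4, shaker5 and place1 below 0.009 m) or (horizontal distance between shaker1 and place3 below 0.009 m and x of tray_handle in the frame of shaker1 above 0.03 m and horizontal distance between any of shaker2, shaker3, shaker4, shaker5 and place2 below 0.009 m) or (horizontal distance between shaker1 and place4 below 0.009 m and x of tray_handle in the frame of shaker1 below -0.03 m and horizontal distance between any of shaker2, shaker3, shaker4, shaker5 and place3 below 0.009 m) or (horizontal distance between shaker1 and place5 below 0.009 m and x of tray_handle in the frame of shaker1 above 0.03 m and horizontal distance between any of shaker2, shaker3, shaker4, shaker5 and place4 below 0.009 m)) and ((horizontal distance between shaker2 and place1 below 0.009 m and x of tray_handle in the frame of shaker2 above 0.03 m) or (horizontal distance between shaker2 and place2 below 0.009 m and x of tray_handle in the frame of shaker2 below -0.03 m and horizontal distance between any of shaker1, shaker3, shaker4, shaker5 and place1 below 0.009 m) or (horizontal distance between shaker2 and place3 below 0.009 m and x of tray_handle in the frame of shaker2 above 0.03 m and horizontal distance between any of shaker1, shaker3, shaker4, shaker5 and place2 below 0.009 m) or (horizontal distance between shaker2 and place4 below 0.009 m and x of tray_handle in the frame of shaker2 below -0.03 m and horizontal distance between any of shaker1, shaker3, shaker4, shaker5 and place3 below 0.009 m) or (horizontal distance between shaker2 and place5 below 0.009 m and x of tray_handle in the frame of shaker2 above 0.03 m and horizontal distance between any of shaker1, shaker3, shaker4, shaker5 and place4 below 0.009 m)) and ((horizontal distance between shaker3 and place1 below 0.009 m and x of tray_handle in the frame of shaker3 above 0.03 m) or (horizontal distance between shaker3 and place2 below 0.009 m and x of tray_handle in the frame of shaker3 below -0.03 m and horizontal distance between any of shaker1, shaker2, shaker4, shaker5 and place1 below 0.009 m) or (horizontal distance between shaker3 and place3 below 0.009 m and x of tray_handle in the frame of shaker3 above 0.03 m and horizontal distance between any of shaker1, shaker2, shaker4, shaker5 and place2 below 0.009 m) or (horizontal distance between shaker3 and place4 below 0.009 m and x of tray_handle in the frame of shaker3 below -0.03 m and horizontal distance between any of shaker1, shaker2, shaker4, shaker5 and place3 below 0.009 m) or (horizontal distance between shaker3 and place5 below 0.009 m and x of tray_handle in the frame of shaker3 above 0.03 m and horizontal distance between any of shaker1, shaker2, shaker4, shaker5 and place4 below 0.009 m)) and ((horizontal distance between shaker4 and place1 below 0.009 m and x of tray_handle in the frame of shaker4 above 0.03 m) or (horizontal distance between shaker4 and place2 below 0.009 m and x of tray_handle in the frame of shaker4 below -0.03 m and horizontal distance between any of shaker1, shaker2, shaker3, shaker5 and place1 below 0.009 m) or (horizontal distance between shaker4 and place3 below 0.009 m and x of tray_handle in the frame of shaker4 above 0.03 m and horizontal distance between any of shaker1, shaker2, shaker3, shaker5 and place2 below 0.009 m) or (horizontal distance between shaker4 and place4 below 0.009 m and x of tray_handle in the frame of shaker4 below -0.03 m and horizontal distance between any of shaker1, shaker2, shaker3, shaker5 and place3 below 0.009 m) or (horizontal distance between shaker4 and place5 below 0.009 m and x of tray_handle in the frame of shaker4 above 0.03 m and horizontal distance between any of shaker1, shaker2, shaker3, shaker5 and place4 below 0.009 m)) and ((horizontal distance between shaker5 and place1 below 0.009 m and x of tray_handle in the frame of shaker5 above 0.03 m) or (horizontal distance between shaker5 and place2 below 0.009 m and x of tray_handle in the frame of shaker5 below -0.03 m and horizontal distance between any of shaker1, shaker2, shaker3, shaker4 and place1 below 0.009 m) or (horizontal distance between shaker5 and place3 below 0.009 m and x of tray_handle in the frame of shaker5 above 0.03 m and horizontal distance between any of shaker1, shaker2, shaker3, shaker4 and place2 below 0.009 m) or (horizontal distance between shaker5 and place4 below 0.009 m and x of tray_handle in the frame of shaker5 below -0.03 m and horizontal distance between any of shaker1, shaker2, shaker3, shaker4 and place3 below 0.009 m) or (horizontal distance between shaker5 and place5 below 0.009 m and x of tray_handle in the frame of shaker5 above 0.03 m and horizontal distance between any of shaker1, shaker2, shaker3, shaker4 and place4 below 0.009 m))), for 0.2 s.
2. the tray is pushed fully home (value of joint tray below 0.006 m), for 0.2 s.
3. the timer is fully wound (value of joint timer above 4.7 rad), for 0.2 s.
At the end, for the whole second after the job is handed in: All shakers stand in the tray, one row from the left wall, within 9 mm and 0.12 rad of a closed-up head-to-tail row, first thick end towards the handle, each next turned about; tray within 6 mm of home; timer at 4.7 rad or more; all at rest (all of step 1 and value of joint tray below 0.006 m and value of joint timer above 4.7 rad and linear speed of each of shaker1, shaker2, shaker3, shaker4, shaker5 below 0.02 m/s); the robot touches nothing.
It fails at once if another thing on the table is pushed more than 5 cm or knocked over (distance of any of cowbell, metronome, mug, tin, woodblock from where it was at the start of the episode above 0.05 m or angle between any of cowbell, metronome, mug, tin, woodblock's own z axis and vertical above 0.6 rad).
Of shaker1, shaker2, shaker3, shaker4, shaker5 only 3 to 5 are there at a start; the rules pass over those that are not, and their reading is None.
At some moment in a run one of shaker1, shaker2, shaker3, shaker4, shaker5 may be knocked a few centimetres aside while the robot is not near it.
Once in a run the grip may slacken for a moment while it holds something.
It also fails if it takes over 210 s, if anything falls off the work surface, if the arm or the gripper's body presses on something with over 40 N, if the wrist force passes 120 N, or if a joint passes its speed limit or range.

## Robot

A 6-joint arm with a two-finger parallel gripper is mounted at the origin on the work surface. World frame = base frame: x ahead of the robot, y to its left, z up, the work surface at z = 0. Lengths are in m, angles in rad, forces in N, time in s.
With the tool pointing down it reaches from about 0.325 to 0.9 m from the base axis. Payload 6.1 kg.
Tool frame: the origin (TCP) lies at the very end of the fingers, on their centre line; the grasp point (between the pads) lies 19 mm behind it; z points along the fingers, y is the direction in which the jaws open and shut (so a half turn about z gives the same grasp; the last joint's range is limited). The gripper opens to 85 mm and grips with 20 to 120 N. Pads are 22 mm wide; open, the fingers measure 114 mm over their backs; the gripper's body (76 mm by 85 mm) begins 54 mm behind the grasp point. The pads swing forward as they close: fully open they stand 13 mm farther back than shut.
Start: joints at [1.03, 0.22, 1.526, -0, 1.395, -0.126], TCP at [0.252, 0.572, 0.231] pointing down, gripper open.
Joint ranges: [-2.98, 2.98], [-0.91, 2.08], [0.09, 2.57], [-1.24, 4.39], [0.2, 2.65], [-2.68, 2.68]. Speed limits (rad/s): [2.57, 2.57, 3.01, 3.14, 3.14, 3.14].

## Interface

Orientations are given as a rotation vector (axis times angle).
In Python, from cell import bot gives the robot as it stands.
- The arm moves only by the shell command python3 -m inch 'ROWS'. ROWS is JSON, a list of rows, each a list of 7 numbers: the opening, from -1 (shut) to 1 (fully open), then the shift along the world's x, y, z in mm, then the turn, a rotation vector about the world's x, y, z in degrees. In form: [[fingers, dx, dy, dz, rx, ry, rz], ...]. A call has 1 to 12 rows; each row shifts and turns the commanded pose from where the row before left it; what a row does not reach is not made up. A row lasts 1/10 s, in which the tool goes at most 50 mm and 8.59 degrees, less where a joint would pass 70% of its speed; a pose out of reach is approached as far as the arm can. A call is refused whole if a number of a shift passes 50 or a number of a turn 8.59, either way. A call with a gripper value outside its range is refused whole. The fingers move at their own pace and stop on an object; the grip force is fixed at half the most. Time passes only in rows, so rows that do not move let the fingers close. It gives the time, the measured TCP pose, the force and the opening at its end, in the units of the state.
- bot.read_state(): the state, without advancing time (a new reading comes with each control period).
- bot.snapshot(name): name is "scene" or "top" or "wrist"; returns (picture, depth): 384x512x3 uint8, red, green, blue; 384x512 float32, m along the optical axis (not along the pixel's ray), 0 where there is no reading.
- bot.get_calibration(name): a dict with "fov_y" (degrees; the focal length in pixels is half the picture's height over the tangent of half this angle, whatever the lens; pixels are square), "cx", "cy" (the principal point, pixels), "rvec" (rotation vector, rad) and "tvec" (3), from world to camera coordinates, as OpenCV has them. Camera axes: x right, y down, z forward; pixel columns grow to the right and rows downward; lengths in m; the calibration is good to about 2 mm. A picture is of the moment at which its call begins: read the wrist's pose just before it. get_calibration takes no time and is no camera call; for the wrist camera it gives the pose at the moment of the call.
- bot.close_job(): hands the job in, once; it reports no verdict.
The state is a dict: "time_s": time; "joint_pos": joint angles; "qd": joint speeds; "joint_efforts": joint torques, N m; "eef_pos": TCP position; "tcp_rot": TCP orientation; "ft_force": force on the tool from outside, world axes, zero at the start; "ft_torque": the same for the moment, N m; "grip_width": opening from 0.0 (shut) to 1.0 (fully open).
Only numpy, scipy, OpenCV 4.12 (cv2) and the standard library are available. Lean on these libraries where they do the work, as an engineer would, in place of code of your own. Each camera call takes 0.05 s, during which the arm holds its last target.

## Working session

There is one attempt and no reset: what is moved stays moved. The work goes in short steps, Python scripts to look and compute and a shell command to move; the robot and the scene stay as the last step left them, time stands still between calls to the robot, and variables do not carry over. Pictures are saved under pics/ and viewed, and the job is handed in when it is done.

```bash
ls; mkdir -p pics
cat > h.py <<'E'
import numpy as np,cv2
from cell import bot
def cal(n):
    c=bot.get_calibration(n); f=192/np.tan(np.radians(c['fov_y'])/2)
    K=np.array([[f,0,c['cx']],[0,f,c['cy']],[0,0,1.]])
    R=cv2.Rodrigues(np.array(c['rvec'],float))[0]; t=np.array(c['tvec'],float)
    return K,R,t
def ray(C,uv,z):
    K,R,t=C; uv=np.atleast_2d(np.asarray(uv,float))
    d=(np.linalg.inv(K)@np.c_[uv,np.ones(len(uv))].T).T@R; o=-R.T@t
    s=(z-o[2])/d[:,2]; return o+d*s[:,None]
def proj(C,P):
    K,R,t=C; p=(np.atleast_2d(P)@R.T+t)@K.T; return p[:,:2]/p[:,2:]
def cloud(C,dep):
    K,R,t=C; v,u=np.mgrid[:dep.shape[0],:dep.shape[1]]
    p=np.stack([(u-K[0,2])/K[0,0]*dep,(v-K[1,2])/K[1,1]*dep,dep],-1)
    return (p-t)@R
def snap(n,name):
    C=cal(n); im,d=bot.snapshot(n); 
    cv2.imwrite(f'pics/{name}.png',im[:,:,::-1]); np.savez(f'pics/{name}.npz',im=im,d=d,K=C[0],R=C[1],t=C[2]); return C,im,d
def load(name):
    z=np.load(f'pics/{name}.npz'); return (z['K'],z['R'],z['t']),z['im'],z['d']
E
python3 - <<'E'
from h import *
for n in ['scene','top','wrist']:
    C,im,d=snap(n,n+'0'); print(n,C[0][0,0],-C[1].T@C[2], (d>0).mean())
print(bot.read_state())
E
```

```text
pics
scene 404.0123161854764 [ 1.52793698 -0.14422316  0.93978213] 0.9959055582682291
top 444.78601068437 [ 0.43052724 -0.0866032   1.65568796] 0.9961802164713541
wrist 300.51686769040367 [0.19055272 0.59978595 0.37346951] 0.9959564208984375
{'time_s': 0.15, 'joint_pos': array([ 1.02992631e+00,  2.21069933e-01,  1.52734568e+00,  1.30641054e-05,
        1.39470294e+00, -1.26083270e-01]), 'qd': array([ 1.65043566e-03, -1.34457078e-03, -2.49165128e-03, -5.46010182e-05,
       -7.24113308e-04,  1.39263379e-03]), 'joint_efforts': array([ 1.04175651e-03, -4.97486615e+01, -3.89902890e+01, -4.91849478e-04,
        7.25484671e-03,  3.64582877e-05]), 'eef_pos': array([0.25162015, 0.57160366, 0.23043648]), 'tcp_rot': array([-6.46782834e-01, -3.07376917e+00,  2.25785042e-03]), 'ft_force': array([ 0.18102518, -0.06815974,  0.02532618]), 'ft_torque': array([-0.00173513, -0.00498424,  0.05393479]), 'grip_width': 0.9962721727704633}
```

View pics/top0.png

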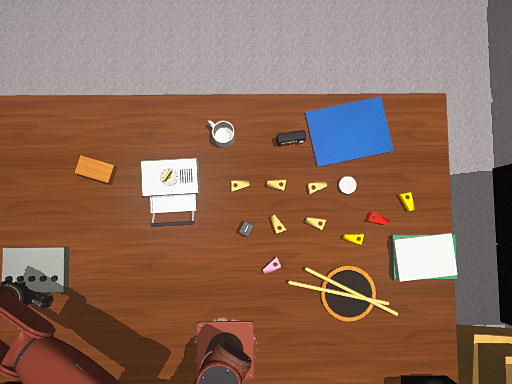

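View pics/scene0.png

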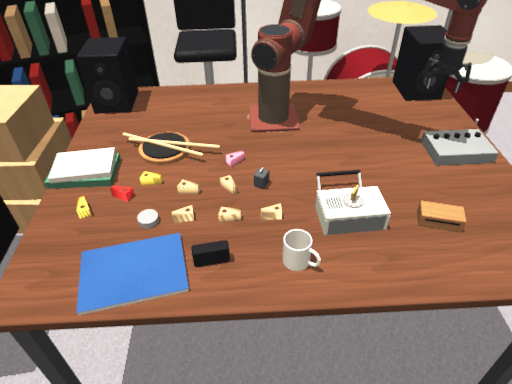

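View pics/wrist0.png

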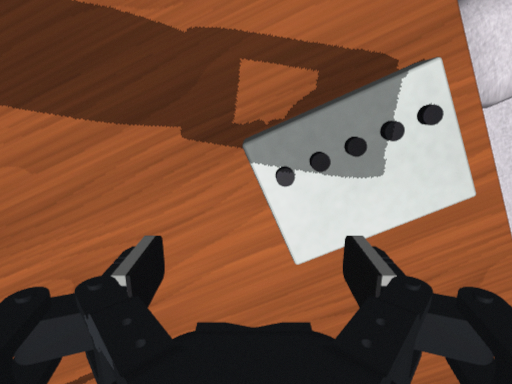

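The top view shows five wooden wedges at (240,185), (277,184), (317,187), (278,224) and (315,223). The yellow look-alikes are at (354,239) and (407,201), with red and pink ones nearby. The dryer is at (170,177), its key at (168,177) and the handle at (172,224). I'll get coarse positions next.

Run:
```python
from h import *
C,im,d=load('top0')
hsv=cv2.cvtColor(im,cv2.COLOR_RGB2HSV)
for u,v in [(240,185),(277,184),(317,187),(278,224),(315,223),(352,239),(406,200)]:
    print((u,v),im[v-3:v+4:3,u-6:u+7:4].reshape(-1,3)[:6].tolist())
P=cloud(C,d)
m=((hsv[...,0]>15)&(hsv[...,0]<35)&(hsv[...,1]>70)&(hsv[...,2]>140)).astype(np.uint8)
n,l,s,c=cv2.connectedComponentsWithStats(m)
for i in range(1,n):
    if s[i,4]>40: print(c[i],s[i,4],im[l==i].mean(0).round(),ray(C,c[i],.034)[0].round(3),P[l==i][:,2].max().round(3))
# handle, dryer
for nm,uv,z in [('handleL',(152,225),.052),('handleR',(193,223),.052),('dryTL',(142,161),.075),('dryTR',(197,159),.075),('dryBL',(143,196),.075),('dryBR',(198,193),.075),('bell',(246,229),.066),('metr',(291,138),.065),('tin',(347,185),.024)]:
    print(nm,ray(C,uv,z)[0].round(3))
for f in 'scene0','wrist0': pass
cv2.imwrite('pics/topz.png',cv2.resize(im[150:235,130:330,::-1],None,fx=4,fy=4,interpolation=cv2.INTER_CUBIC))
```

```text
(240, 185) [[255, 248, 148], [252, 245, 148], [254, 223, 125], [236, 184, 105], [123, 58, 38], [255, 245, 146]]
(277, 184) [[255, 251, 148], [255, 244, 143], [255, 251, 147], [255, 246, 147], [249, 205, 114], [249, 235, 137]]
(317, 187) [[255, 254, 155], [254, 252, 157], [252, 234, 137], [251, 218, 121], [204, 150, 83], [181, 122, 67]]
(278, 224) [[190, 144, 81], [248, 235, 139], [133, 73, 39], [138, 79, 41], [113, 77, 43], [249, 236, 138]]
(315, 223) [[249, 204, 114], [250, 237, 138], [253, 237, 139], [255, 254, 152], [163, 124, 70], [253, 228, 128]]
(352, 239) [[255, 252, 0], [250, 253, 0], [251, 253, 0], [238, 235, 0], [172, 139, 0], [254, 235, 0]]
(406, 200) [[143, 112, 0], [255, 255, 0], [121, 53, 46], [209, 154, 0], [78, 46, 33], [243, 236, 0]]
[100.71212121 168.46969697] 66 [236. 154.  64.] [0.663 0.448 0.034] 1.656
[238.59285714 184.64285714] 140 [239. 215. 125.] [ 0.6   -0.056  0.034] 0.04
[276.44927536 183.7173913 ] 138 [238. 212. 122.] [ 0.602 -0.195  0.034] 0.042
[316.21481481 186.25185185] 135 [238. 214. 124.] [ 0.591 -0.341  0.034] 1.656
[407.71823204 200.6961326 ] 181 [225. 209.   2.] [ 0.536 -0.676  0.034] 0.044
[277.14179104 224.01492537] 134 [241. 216. 124.] [ 0.454 -0.195  0.034] 1.656
[315.92907801 222.20567376] 141 [237. 211. 121.] [ 0.46  -0.337  0.034] 0.043
[354.05128205 237.77564103] 156 [230. 218.   2.] [ 0.402 -0.475  0.034] 0.045
[346.12104283 291.74115456] 1074 [245. 203. 107.] [ 0.208 -0.441  0.034] 1.656
[485.58193277 348.17857143] 476 [208. 162.  86.] [ 0.003 -0.939  0.034] -0.5
[508.36 359.42] 50 [231. 181.  96.] [-0.038 -1.019  0.034] -0.271
[508.61904762 373.48571429] 105 [147. 109.  58.] [-0.087 -1.017  0.034] -0.268
handleL [0.455 0.255 0.052]
handleR [0.46  0.109 0.052]
dryTL [0.683 0.288 0.075]
dryTR [0.689 0.092 0.075]
dryBL [0.557 0.283 0.075]
dryBR [0.566 0.088 0.075]
bell [ 0.437 -0.082  0.066]
metr [ 0.765 -0.247  0.065]
tin [ 0.596 -0.456  0.024]
```

View pics/topz.png

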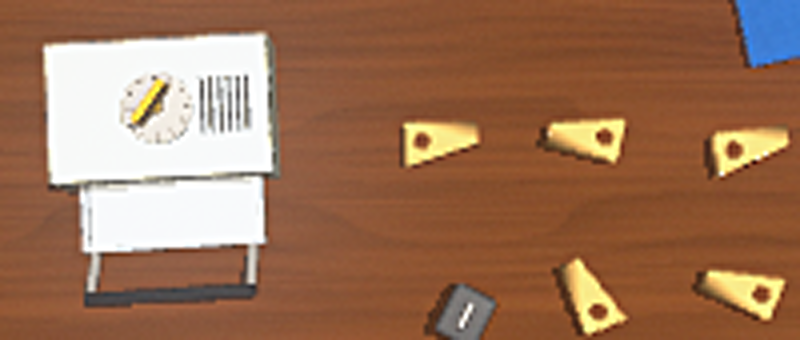

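Handle: centre about (0.457, 0.182), dryer yaw about +2°. The tray is about 60 mm out. I'll move above the handle with the jaws along the dryer's x.

```bash
python3 -m inch '[[1,20,-39,2,0,0,-6.4],[1,20,-39,2,0,0,-6.4],[1,20,-39,2,0,0,-6.4],[1,20,-39,2,0,0,-6.4],[1,20,-39,2,0,0,-6.4],[1,20,-39,2,0,0,-6.4],[1,20,-39,2,0,0,-6.4],[1,20,-39,2,0,0,-6.4],[1,20,-39,2,0,0,-6.4],[1,25,-39,2,0,0,-6.4],[1,0,0,0,0,0,0]]'
python3 - <<'E'
from h import *
C,im,d=snap('wrist','w1'); s=bot.read_state(); print(s['eef_pos'],s['tcp_rot'],C[0],-C[1].T@C[2],C[1])
E
```

```text
time_s: 1.25
eef_pos: [0.4592, 0.1776, 0.2515]
tcp_rot: [2.186, 2.253, -0.0]
ft_force: [-0.2, 1.4, 0.7]
grip_width: 1.008
[0.45791087 0.17973703 0.2512289 ] [ 2.18301500e+00  2.25905182e+00 -2.87616605e-04] [[300.51686769   0.         253.22686373]
 [  0.         300.51686769 189.04316535]
 [  0.           0.           1.        ]] [0.45724579 0.24595584 0.39455791] [[ 0.99955669  0.02973763  0.00144691]
 [ 0.02828053 -0.96352786  0.26610952]
 [ 0.0093076  -0.26595063 -0.96394171]]
```

View pics/w1.png

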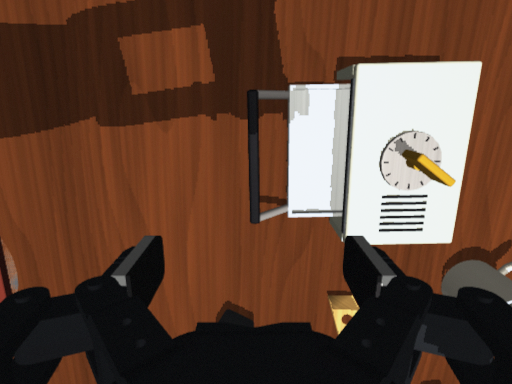

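The wrist view has the handle at u≈254, v from 90 to 222, and the dryer roof and key at the right (key about (430,168)). I'll measure both.

Run:
```python
from h import *
C,im,d=load('w1')
hp=ray(C,[(249,92),(258,92),(250,222),(259,222)],.058); print('handle',hp.round(4))
# roof corners
g=im.min(2); m=(g>200).astype(np.uint8); m[:, :330]=0
P=cloud(C,d)
m=((P[...,2]>.068)&(P[...,2]<.082)&(np.indices(g.shape)[1]>320)&(g>150)).astype(np.uint8)
m=cv2.morphologyEx(m,cv2.MORPH_OPEN,np.ones((5,5)))
q=P[m>0]; r=cv2.minAreaRect(ray(C,np.argwhere(m)[:,::-1],.075)[:,:2].astype(np.float32)*1000); print('roof',r)
# tray rim
m=((P[...,2]>.002)&(P[...,2]<.03)&(g>90)).astype(np.uint8); m[:,:270]=0; m[:,355:]=0;m[230:]=0
m=cv2.morphologyEx(m,cv2.MORPH_OPEN,np.ones((3,3)))
q=ray(C,np.argwhere(m)[:,::-1],.02)[:,:2]; print('tray',cv2.minAreaRect(q.astype(np.float32)*1000), np.percentile(P[m>0][:,2],[5,50,95]))
hsv=cv2.cvtColor(im,cv2.COLOR_RGB2HSV)
m=((hsv[...,0]>15)&(hsv[...,0]<35)&(hsv[...,1]>120)&(hsv[...,2]>120)).astype(np.uint8); m[:100]=0;m[240:]=0
q=P[m>0]; k=q[q[:,2]>.118]; print('key top',k.mean(0),cv2.minAreaRect(k[:,:2].astype(np.float32)*1000),np.percentile(q[:,2],[5,95]))
k=(m>0)&(P[...,2]>.123); r=ray(C,np.argwhere(k)[:,::-1],.127); print(r.mean(0),cv2.minAreaRect(r[:,:2].astype(np.float32)*1000))
```

```text
handle [[0.4528 0.2603 0.058 ]
 [0.4624 0.2606 0.058 ]
 [0.4578 0.112  0.058 ]
 [0.4686 0.1124 0.058 ]]
roof ((625.3433227539062, 194.77651977539062), (123.69635009765625, 196.14601135253906), 2.803260564804077)
tray ((533.7894287109375, 189.585205078125), (83.41943359375, 166.3192596435547), 2.7948248386383057) [0.00944168 0.01081956 0.02097056]
key top [0.62418105 0.19517814 0.12807975] ((552.723388671875, 220.759033203125), (16.542469024658203, 196.79873657226562), 70.41165924072266) [0.12570436 0.12847651]
[0.62485592 0.19497983 0.127     ] ((625.111083984375, 194.786865234375), (7.450401782989502, 43.0167236328125), 55.27116394042969)
```

```bash
python3 -m inch '[[1,2.5,6.5,-30,0,0,0.8],[1,0,0,-45,0,0,0],[1,0,0,-45,0,0,0],[1,0,0,-45,0,0,0],[1,0,0,-30,0,0,0],[1,0,0,-16,0,0,0],[1,0,0,0,0,0,0],[-1,0,0,0,0,0,0],[-1,0,0,0,0,0,0],[-1,0,0,0,0,0,0],[-1,0,0,0,0,0,0],[-1,0,0,0,0,0,0]]'; python3 -m inch '[[-1,0,0,0,0,0,0],[-1,0,0,0,0,0,0],[-1,0,0,0,0,0,0]]'
```

```text
time_s: 2.5
eef_pos: [0.4598, 0.1886, 0.041]
tcp_rot: [2.162, 2.279, 0.001]
ft_force: [-6.7, -0.5, 4.9]
grip_width: 0.142
time_s: 2.8
eef_pos: [0.46, 0.1886, 0.0412]
tcp_rot: [2.162, 2.279, 0.002]
ft_force: [-2.3, -0.1, 6.0]
grip_width: 0.122
```

```bash
python3 -m inch '[[-1,-5,-0.25,0,0,0,0],[-1,-10,-0.5,0,0,0,0],[-1,-10,-0.5,0,0,0,0],[-1,-10,-0.5,0,0,0,0],[-1,-10,-0.5,0,0,0,0],[-1,-8,-0.4,0,0,0,0],[-1,-4,-0.2,0,0,0,0],[-1,0,0,0,0,0,0]]'; python3 -m inch '[[-1,-2,-0.1,0,0,0,0],[-1,0,0,0,0,0,0]]'
```

```text
time_s: 3.6
eef_pos: [0.4043, 0.1858, 0.0412]
tcp_rot: [2.159, 2.277, 0.008]
ft_force: [8.7, 1.3, -2.2]
grip_width: 0.12
time_s: 3.8
eef_pos: [0.4043, 0.1858, 0.0413]
tcp_rot: [2.158, 2.275, 0.013]
ft_force: [16.8, 1.4, -10.5]
grip_width: 0.124
```

```bash
python3 -m inch '[[1,1,0,0,0,0,0],[1,1,0,0,0,0,0],[1,0,0,0,0,0,0],[1,0,0,0,0,0,0],[1,0,0,40,0,0,0],[1,0,0,40,0,0,0],[1,15,-40,28,0,0,0],[1,15,-40,28,0,0,0],[1,15,-40,28,0,0,0],[1,15,-40,28,0,0,0],[1,15,-40,28,0,0,0],[1,15,-40,28,0,0,0]]'; python3 -m inch '[[1,10,-40,20,0,0,0],[1,10,-40,20,0,0,0],[1,10,-40,20,0,0,0],[1,6,-40,0,0,0,0],[1,0,-36,0,0,0,0],[1,0,0,0,0,0,0],[1,0,0,0,0,0,0]]'
python3 - <<'E'
from h import *
C,im,d=snap('wrist','w2'); s=bot.read_state(); print(s['eef_pos'],s['tcp_rot'],s['time_s'])
E
```

```text
time_s: 5.0
eef_pos: [0.4903, -0.0509, 0.2858]
tcp_rot: [-2.162, -2.279, -0.0]
ft_force: [0.7, 0.2, -0.6]
grip_width: 1.002
time_s: 5.7
eef_pos: [0.526, -0.2456, 0.3439]
tcp_rot: [-2.162, -2.276, -0.0]
ft_force: [0.7, 1.3, 0.8]
grip_width: 0.999
[ 0.52616697 -0.24478801  0.3441681 ] [-2.16107688e+00 -2.27796090e+00 -3.44657667e-04] 5.75
```

View pics/w2.png

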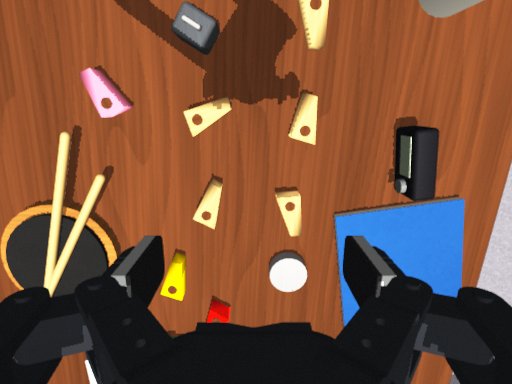

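The wrist view shows the five wooden wedges: (208,117), (305,118), (210,203), (290,212), and one cut off by the top edge at (315,20). I'll write a detector from the top-face contours.

```bash
cat > det.py <<'E'
from h import *
def detect(C,im,d,zt=.034,dbg=None,ylo=None):
    P=cloud(C,d); hsv=cv2.cvtColor(im,cv2.COLOR_RGB2HSV)
    m=((hsv[...,0]>12)&(hsv[...,0]<35)&(hsv[...,1]>50)&(hsv[...,1]<190)&(hsv[...,2]>110)&(abs(P[...,2]-zt)<.006)).astype(np.uint8)
    m=cv2.morphologyEx(m,cv2.MORPH_CLOSE,np.ones((3,3)))
    m=cv2.morphologyEx(m,cv2.MORPH_OPEN,np.ones((3,3)))
    out=[]
    cs,_=cv2.findContours(m,cv2.RETR_EXTERNAL,cv2.CHAIN_APPROX_NONE)
    for c in cs:
        c=c[:,0]
        if c[:,1].min()<=1 or len(c)<30: continue
        q=(ray(C,c,zt)[:,:2]*1000).astype(np.float32)
        h=cv2.convexHull(q); A=cv2.contourArea(h)
        if not 900<A<3200: continue
        for e in np.arange(1,9,.5):
            p=cv2.approxPolyDP(h,e,True)[:,0]
            if len(p)<=4: break
        if len(p)!=4: print('poly',len(p),A,q.mean(0)); continue
        # refine edges: fit line to contour points near each edge
        L=[]
        for i in range(4):
            a,b=p[i],p[(i+1)%4]; u=(b-a)/np.linalg.norm(b-a); n=np.array([-u[1],u[0]])
            s=(q-a)@u; k=(abs((q-a)@n)<2.5)&(s>3)&(s<np.linalg.norm(b-a)-3)
            if k.sum()<4: L.append((a,u)); continue
            v=cv2.fitLine(q[k],cv2.DIST_HUBER,0,.01,.01)[:,0]; L.append((v[2:],v[:2]))
        pc=[]
        for i in range(4):
            (a,u),(b,w)=L[i-1],L[i]; t=np.linalg.solve(np.c_[u,-w],b-a); pc.append(a+u*t[0])
        pc=np.array(pc); ln=np.array([np.linalg.norm(pc[(i+1)%4]-pc[i]) for i in range(4)])
        # thin end: shortest edge i; thick opposite
        i=int(np.argmin(ln)); j=(i+2)%4
        mi=(pc[i]+pc[(i+1)%4])/2; mj=(pc[j]+pc[(j+1)%4])/2
        # flat side: the long edge more square to thick end
        best=None
        for k in ((i+1)%4,(i+3)%4):
            a,b=pc[k],pc[(k+1)%4]; u=(b-a)/np.linalg.norm(b-a)
            if u@(mj-mi)<0:u=-u
            t=(pc[(j+1)%4]-pc[j]);t/=np.linalg.norm(t)
            s=abs(u@t)
            if best is None or s<best[0]: best=(s,u,(a+b)/2)
        _,u,fm=best
        cen=pc.mean(0); side=np.sign(u[0]*(cen-fm)[1]-u[1]*(cen-fm)[0]) # +1 expected: body on +y of flat
        # origin: flat mid + 14 mm along own y; lengthwise mid of ends
        n=np.array([-u[1],u[0]])
        mid=(mi+mj)/2; o=fm+u*((mid-fm)@u)+14*n
        out.append((o,np.degrees(np.arctan2(u[1],u[0])),ln.round(1),int(side),A))
        if dbg is not None:
            for pp in pc: cv2.circle(dbg,tuple(int(v) for v in proj(C,[pp[0]/1000,pp[1]/1000,zt])[0]),2,(255,0,255),-1)
    return out
E
python3 - <<'E'
from det import *
for n in ['w2']:
    C,im,d=load(n); dbg=im.copy()
    for o in detect(C,im,d,dbg=dbg): print(o[0].round(1),round(o[1],1),o[2],o[3],round(o[4]))
    cv2.imwrite('pics/w2d.png',cv2.resize(dbg[0:300,150:350,::-1],None,fx=2,fy=2))
E
```

```text
[ 592.4 -343. ] 97.4 [68.2 17.6 66.8 36.4] 1 1859
[ 461.2 -331. ] -113.9 [66.9 36.4 68.6 17.3] 1 1861
[ 457.2 -191.2] -158.9 [65.5 36.8 68.2 17. ] 1 1831
[ 601.9 -189.6] -103.8 [64.7 37.7 68.2 17.3] 1 1890
```

View pics/w2d.png

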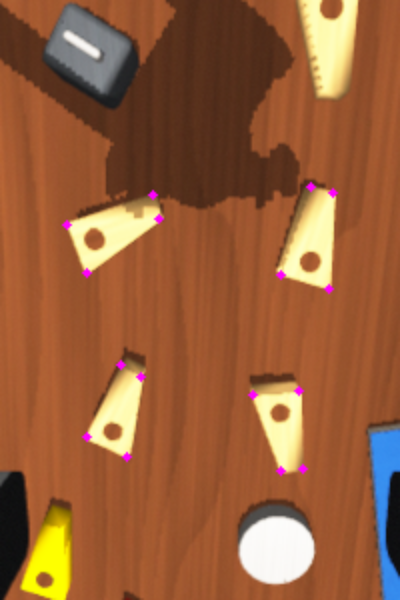

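The wedges fit well: edges about 66/38/17 mm and consistent handedness. Plan, all with place yaw 2.8°:

| Wedge | Position | Slot |
|---|---|---|
| D | (457,-191) | 1 |
| A | (600,-56) | 2 |
| B | (602,-190) | 3 |
| C | (592,-343) | 4 |
| E | (461,-331) | 5 |

First, go above D.

```bash
python3 -m inch '[[1,-14,11.5,-46,0,0,4],[1,-14,11.5,-46,0,0,4],[1,-14,11.5,-46,0,0,4],[1,-14,11.5,-46,0,0,4],[1,-14.4,11.3,-46,0,0,2],[1,0,0,-24,0,0,0],[1,0,0,0,0,0,0],[1,0,0,0,0,0,0]]'
python3 - <<'E'
from h import *
s=bot.read_state(); print(s['eef_pos'],s['tcp_rot'])
C,im,d=snap('wrist','w3')
E
```

```text
time_s: 6.55
eef_pos: [0.4567, -0.1874, 0.0917]
tcp_rot: [1.776, 2.59, 0.0]
ft_force: [0.4, 0.1, -0.3]
grip_width: 1.002
[ 0.45669628 -0.18740067  0.0916798 ] [1.77645708e+00 2.59033486e+00 2.32797947e-04]
```

View pics/w3.png

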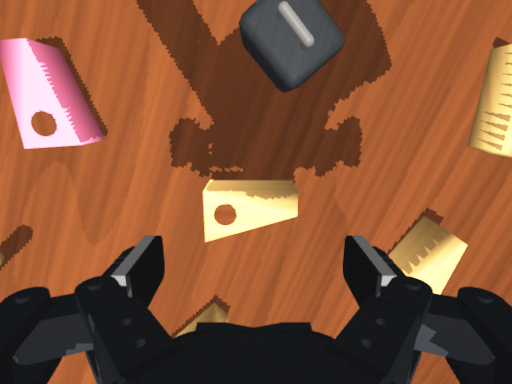

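The wedge (203–297, 180–240) is centred and square between the jaws. Descend and grip.

```bash
python3 -m inch '[[1,-0.9,0,-30,0,0,0],[1,0,0,-30,0,0,0],[1,0,0,-20,0,0,0],[1,0,0,0,0,0,0],[-1,0,0,0,0,0,0],[-1,0,0,0,0,0,0],[-1,0,0,0,0,0,0],[-1,0,0,0,0,0,0],[-1,0,0,0,0,0,0]]'
python3 - <<'E'
from h import *
s=bot.read_state(); print(s['eef_pos'],s['tcp_rot'],s['ft_force'])
C,im,d=snap('wrist','w4')
E
```

```text
time_s: 7.5
eef_pos: [0.4575, -0.1895, 0.0136]
tcp_rot: [1.776, 2.585, 0.0]
ft_force: [0.3, 0.5, 7.0]
grip_width: 0.752
[ 0.45752224 -0.18945847  0.01358951] [1.77556396e+00 2.58531002e+00 4.32480069e-04] [0.25815577 0.46990364 6.98914183]
```

View pics/w4.png

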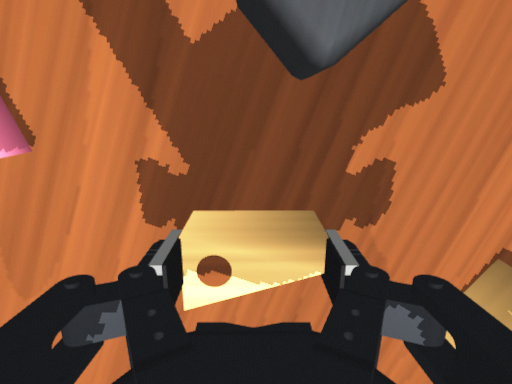

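Gripped (opening reads 0.75, about 64–66 mm). Lift and carry it over slot 1.

```bash
python3 -m inch '[[-1,0,0,15,0,0,0],[-1,0,0,40,0,0,0],[-1,0,0,40,0,0,0],[-1,0,0,30,0,0,0],[-1,4,45,0,0,0,-3],[-1,4,45,0,0,0,-3],[-1,4,45,0,0,0,-3],[-1,4,45,0,0,0,-3],[-1,4,45,0,0,0,-3],[-1,4,45,0,0,0,-3],[-1,4,45,0,0,0,-0.3],[-1,2,45,0,0,0,0]]'; python3 -m inch '[[-1,0,45,0,0,0,0],[-1,0,33,0,0,0,0],[-1,0,0,0,0,0,0],[-1,0,0,0,0,0,0]]'
python3 - <<'E'
from h import *
s=bot.read_state(); print(s['eef_pos'],s['tcp_rot'],s['ft_force'])
C,im,d=snap('wrist','w5')
E
```

```text
time_s: 8.75
eef_pos: [0.4859, 0.174, 0.1374]
tcp_rot: [2.167, 2.272, 0.004]
ft_force: [1.1, -0.1, -1.8]
grip_width: 0.755
time_s: 9.15
eef_pos: [0.4853, 0.2506, 0.1366]
tcp_rot: [2.165, 2.275, 0.001]
ft_force: [0.5, 0.0, -0.4]
grip_width: 0.753
[0.48527982 0.25057254 0.13662073] [2.16479965e+00 2.27549244e+00 1.29729656e-03] [ 0.45654018  0.02314706 -0.38744551]
```

View pics/w5.png

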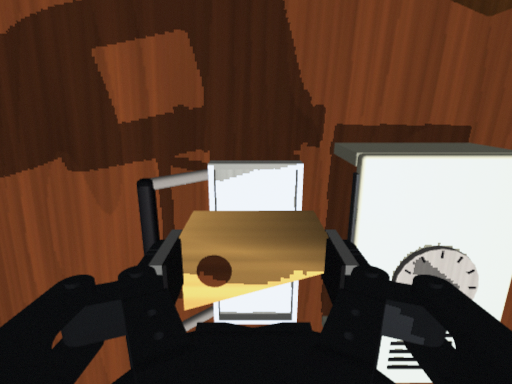

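Run:
```python
from h import *
C,im,d=load('w5')
print(ray(C,[(209,161),(303,161),(216,168),(297,168),(209,200),(303,200)],.02).round(4))
th=np.radians(2.8);R=np.array([[np.cos(th),-np.sin(th)],[np.sin(th),np.cos(th)]])
for p in [(-42,83),(42,83),(-37,78),(37,78)]:
    w=np.array([.49,.1882])+R@np.array(p)/1000; print(p,w.round(4),proj(C,[w[0],w[1],.02]).round(1))
cv2.imwrite('pics/w5z.png',cv2.resize(im[150:220,190:320,::-1],None,fx=5,fy=5,interpolation=cv2.INTER_NEAREST))
```

```text
[[0.446  0.2709 0.02  ]
 [0.5281 0.275  0.02  ]
 [0.4522 0.265  0.02  ]
 [0.5234 0.2685 0.02  ]
 [0.4464 0.2352 0.02  ]
 [0.5314 0.2394 0.02  ]]
(-42, 83) [0.444 0.269] [[206.7 163. ]]
(42, 83) [0.5279 0.2732] [[302.6 163. ]]
(-37, 78) [0.4492 0.2643] [[212.6 168.6]]
(37, 78) [0.5231 0.2679] [[296.7 168.7]]
```

View pics/w5z.png

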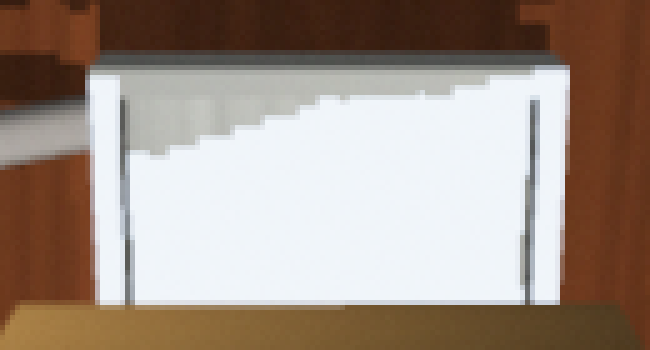

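Tray confirmed within about 1 mm, with its centre at (0.491, 0.188). Lower it just above the floor, 4 mm short of the wall.

```bash
python3 -m inch '[[-1,2.5,0,-30,0,0,0],[-1,0,0,-30,0,0,0],[-1,0,0,-30,0,0,0],[-1,0,0,-15,0,0,0],[-1,0,0,-5,0,0,0],[-1,0,0,0,0,0,0]]';python3 -m inch '[[-1,0,2,0,0,0,0],[-1,0,2,0,0,0,0],[-1,0,0,0,0,0,0]]';python3 -m inch '[[-1,0,2,0,0,0,0],[-1,0,0,0,0,0,0]]'
```

```text
time_s: 9.8
eef_pos: [0.4879, 0.2492, 0.0259]
tcp_rot: [-2.169, -2.273, 0.001]
ft_force: [0.3, -0.4, -0.1]
grip_width: 0.756
time_s: 10.1
eef_pos: [0.4891, 0.253, 0.0275]
tcp_rot: [2.164, 2.273, 0.0]
ft_force: [0.6, -7.7, 2.9]
grip_width: 0.759
time_s: 10.3
eef_pos: [0.4891, 0.2533, 0.0276]
tcp_rot: [2.163, 2.272, -0.004]
ft_force: [-0.3, -14.8, 5.8]
grip_width: 0.753
```

Wall contact (Fy −15 N). Relax, lower and release.

```bash
python3 -m inch '[[-1,0,-2.5,0,0,0,0],[-1,0,0,-2,0,0,0],[-1,0,0,-1,0,0,0],[-1,0,0,0,0,0,0]]';python3 -m inch '[[1,0,0,0,0,0,0],[1,0,0,0,0,0,0],[1,0,0,0,0,0,0],[1,0,0,0,0,0,0],[1,0,0,20,0,0,0],[1,0,0,40,0,0,0],[1,0,0,40,0,0,0],[1,0,-20,40,0,0,0],[1,0,-40,40,0,0,0],[1,0,0,0,0,0,0]]'
python3 - <<'E'
from det import *
s=bot.read_state(); print(s['eef_pos'],s['tcp_rot'],s['ft_force'])
C,im,d=snap('wrist','w6')
for o in detect(C,im,d,.044): print(o)
for o in detect(C,im,d,.034): print(o)
E
```

```text
time_s: 10.7
eef_pos: [0.4889, 0.2529, 0.0238]
tcp_rot: [2.165, 2.273, 0.001]
ft_force: [1.8, -6.7, 1.2]
grip_width: 0.756
time_s: 11.7
eef_pos: [0.4912, 0.1964, 0.2046]
tcp_rot: [2.165, 2.267, 0.013]
ft_force: [0.7, 1.6, -0.2]
grip_width: 1.001
[0.49121865 0.19642775 0.20455168] [2.16528577 2.26693516 0.01262858] [ 0.73732706  1.58729048 -0.24864334]
(array([489.37967, 250.43611], dtype=float32), np.float32(179.74469), array([68.8, 14.1, 64.4, 37.4], dtype=float32), 1, 1752.6080013676547)
```

View pics/w6.png

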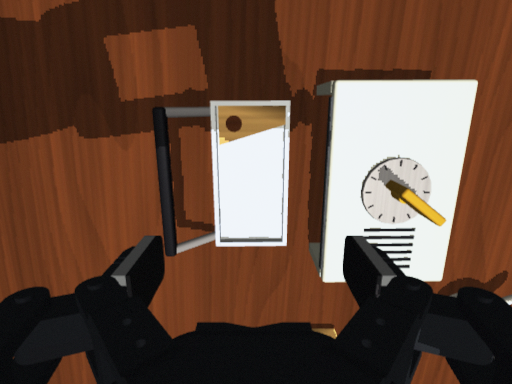

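Shaker 1 is flush at the left wall, thick end (disc at (234,123)) towards the handle. Next is wedge A, so I'll move above it while turning to about 90°.

```bash
python3 -m inch '[[1,10,-28,10,0,0,8],[1,10,-28,10,0,0,8],[1,10,-28,10,0,0,8],[1,10,-28,10,0,0,8],[1,10,-28,10,0,0,8],[1,10,-28,10,0,0,8],[1,10,-28,10,0,0,8],[1,10,-28,10,0,0,8],[1,10,-16,0,0,0,8],[1,6,0,0,0,0,8],[1,0,0,0,0,0,7],[1,0,0,0,0,0,0]]'; python3 -m inch '[[1,0,0,0,0,0,0]]'
python3 - <<'E'
from det import *
s=bot.read_state(); print(s['eef_pos'],s['tcp_rot'],s['ft_force'])
C,im,d=snap('wrist','w7'); dbg=im.copy()
for o in detect(C,im,d,.034,dbg): print(o)
cv2.imwrite('pics/w7d.png',dbg[:,:,::-1])
E
```

```text
time_s: 12.95
eef_pos: [0.5833, -0.0413, 0.2761]
tcp_rot: [-0.005, -3.139, -0.002]
ft_force: [0.3, -0.8, -0.8]
grip_width: 1.0
time_s: 13.05
eef_pos: [0.5833, -0.0413, 0.2767]
tcp_rot: [-0.012, -3.139, -0.001]
ft_force: [-0.7, 0.7, 1.0]
grip_width: 1.002
[ 0.58328706 -0.04127708  0.2767139 ] [-1.15675202e-02 -3.13946229e+00 -1.00770661e-03] [-0.70774452  0.70219721  0.97912591]
(array([ 601.5116 , -189.07187], dtype=float32), np.float32(-105.65663), array([65.3, 18.1, 65.9, 38.8], dtype=float32), 1, 1919.4699151469395)
(array([601.645  , -56.86115], dtype=float32), np.float32(91.723236), array([70.1, 18.2, 63. , 37.6], dtype=float32), 1, 1870.9255652228603)
(array([ 592.0508, -339.7566], dtype=float32), np.float32(95.566), array([66.8, 19.2, 69.4, 38.8], dtype=float32), 1, 1915.8725276384503)
(array([ 488.76895, -321.10046], dtype=float32), np.float32(-97.38948), array([30.8, 47.5, 17.2, 43.7], dtype=float32), -1, 1083.1794844679534)
```

View pics/w7d.png

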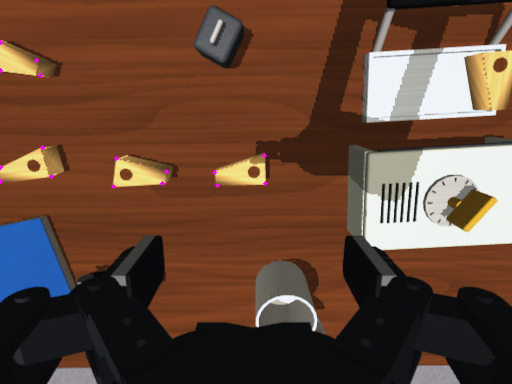

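Wedge A is at (240,171) in this view, at (601.6, −56.9) and yaw about 91.7°. I'll go lower and re-measure.

```bash
python3 -m inch '[[1,6,-4,-40,0,0,2],[1,7,-4,-40,0,0,0],[1,7,-4,-40,0,0,0],[1,6,-3,-27,0,0,0],[1,0,0,0,0,0,0],[1,0,0,0,0,0,0]]'
python3 - <<'E'
from det import *
s=bot.read_state(); print(s['eef_pos'],s['tcp_rot'],s['ft_force'])
C,im,d=snap('wrist','w8'); dbg=im.copy()
for o in detect(C,im,d,.034,dbg): print(o)
cv2.imwrite('pics/w8d.png',dbg[:,:,::-1])
E
```

```text
time_s: 13.7
eef_pos: [0.6094, -0.0566, 0.1312]
tcp_rot: [0.046, -3.14, -0.001]
ft_force: [0.3, -0.1, 0.5]
grip_width: 1.0
[ 0.60942305 -0.05656952  0.1311718 ] [ 4.61549054e-02 -3.14019795e+00 -5.73313347e-04] [ 0.33558818 -0.11652863  0.53817527]
(array([601.5479  , -57.617615], dtype=float32), np.float32(91.621544), array([68.6, 18.8, 65.7, 37.8], dtype=float32), 1, 1921.0058182940702)
(array([ 600.7803 , -187.84515], dtype=float32), np.float32(-103.73659), array([70.6, 18.5, 67.3, 39.1], dtype=float32), 1, 2019.3494031243026)
```

View pics/w8d.png

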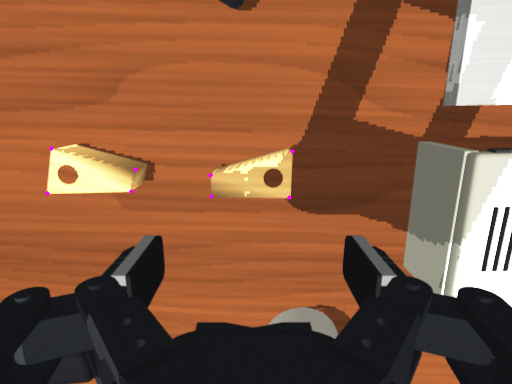

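Consistent at (601.5, −57.6), yaw 91.6°. Descend and grip.

```bash
python3 -m inch '[[1,0,-1,-40,0,0,0],[1,0,0,-40,0,0,0],[1,0,0,-29,0,0,0],[1,0,0,-10,0,0,0],[1,0,0,0,0,0,0],[-1,0,0,0,0,0,0],[-1,0,0,0,0,0,0],[-1,0,0,0,0,0,0],[-1,0,0,0,0,0,0],[-1,0,0,0,0,0,0]]'; python3 -m inch '[[-1,0,0,10,0,0,0],[-1,0,0,40,0,0,0],[-1,0,0,40,0,0,0],[-1,0,0,35,0,0,0],[-1,0,0,0,0,0,0]]'
python3 - <<'E'
from det import *
s=bot.read_state(); print(s['eef_pos'],s['tcp_rot'],s['ft_force'])
C,im,d=snap('wrist','w9')
E
```

```text
time_s: 14.75
eef_pos: [0.6126, -0.0585, 0.0157]
tcp_rot: [-0.047, 3.135, -0.002]
ft_force: [0.4, 1.0, 8.2]
grip_width: 0.752
time_s: 15.25
eef_pos: [0.614, -0.0589, 0.1453]
tcp_rot: [-0.047, 3.129, -0.005]
ft_force: [1.6, -0.3, -0.1]
grip_width: 0.75
[ 0.61402554 -0.05887274  0.14534863] [-0.04743312  3.12908526 -0.00466442] [ 1.59705216 -0.2535814  -0.06498008]
```

View pics/w9.png

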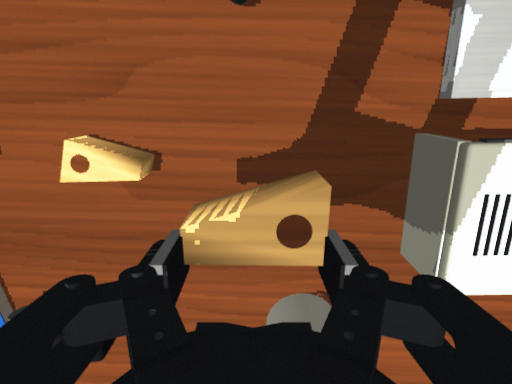

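```bash
cat > held.py <<'E'
from det import *
def held(C,im,d,s,dbg=None):
    P=cloud(C,d); z=np.median(P[170:290,200:310][...,2]); 
    zz=P[215:262,215:270,2]; 
    hsv=cv2.cvtColor(im,cv2.COLOR_RGB2HSV)
    p=P[180:265,185:325].reshape(-1,3); hist,e=np.histogram(p[:,2],bins=np.arange(0,.4,.002)); k=np.argmax(np.where(e[:-1]>s['eef_pos'][2]-.01,hist,0)); zt=np.median(p[abs(p[:,2]-e[k])<.004][:,2])
    tc=s['eef_pos'][:2]*1000
    for o in detect(C,im,d,zt,dbg):
        if np.linalg.norm(o[0]-tc)<60:
            a=np.radians(o[1]); u=np.array([np.cos(a),np.sin(a)]); n=np.array([-u[1],u[0]]); r=tc-o[0]
            print('held zt',zt.round(4),'origin',o[0],'yaw',o[1],'edges',o[2],'TCP in own frame',(r@u).round(1),(r@n).round(1),'bottom',(zt-.034).round(4),'below tcp',(s['eef_pos'][2]-zt+.034).round(4))
E
python3 - <<'E'
from held import *
C,im,d=load('w9'); s=bot.read_state(); dbg=im.copy(); held(C,im,d,s,dbg); cv2.imwrite('pics/w9d.png',dbg[:,:,::-1])
E
```

```text
held zt 0.1641 origin [603.5558  -57.63115] yaw 91.775986 edges [69.5 20.1 62.2 39.5] TCP in own frame -1.1 -8.8 bottom 0.1301 below tcp 0.012
```

View pics/w9d.png

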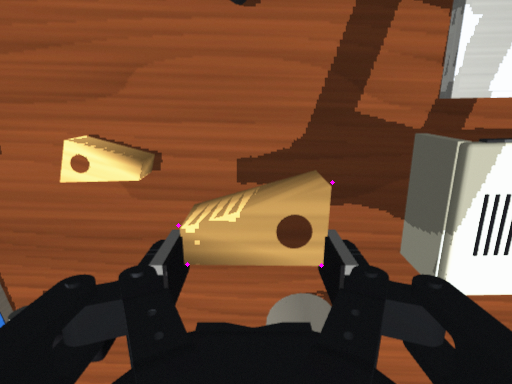

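```bash
python3 -m inch '[[-1,-20,10,0,0,0,-8.1],[-1,-20,20,0,0,0,-8.1],[-1,-20,25,0,0,0,-8.1],[-1,-20,25,0,0,0,-8.1],[-1,-20,25,0,0,0,-8.1],[-1,-20,25,0,0,0,-8.1],[-1,-4,25,0,0,0,-8.1],[-1,0,25,0,0,0,-8.1],[-1,0,25,0,0,0,-8.1],[-1,0,25,0,0,0,-8.1],[-1,0,25,0,0,0,-7.9],[-1,0,14,0,0,0,0]]'; python3 -m inch '[[-1,0,0,0,0,0,0],[-1,0,0,0,0,0,0]]'
python3 - <<'E'
from held import *
s=bot.read_state(); print(s['eef_pos'],s['tcp_rot'],s['ft_force'])
C,im,d=snap('wrist','w10');dbg=im.copy(); held(C,im,d,s,dbg); cv2.imwrite('pics/w10d.png',dbg[:,:,::-1])
E
```

```text
time_s: 16.5
eef_pos: [0.4845, 0.2124, 0.1361]
tcp_rot: [-2.165, -2.275, 0.002]
ft_force: [-0.2, -0.4, -1.0]
grip_width: 0.753
time_s: 16.7
eef_pos: [0.4852, 0.2105, 0.1365]
tcp_rot: [-2.162, -2.279, 0.002]
ft_force: [0.9, -0.4, -1.6]
grip_width: 0.75
[0.48519349 0.21051938 0.13652088] [-2.16169487 -2.27928685  0.00235502] [ 0.92576473 -0.37618383 -1.58614152]
held zt 0.1553 origin [485.20618 224.6702 ] yaw -3.0188515 edges [69.9 14.5 61.9 40.4] TCP in own frame 0.7 -14.1 bottom 0.1213 below tcp 0.0152
```

View pics/w10d.png

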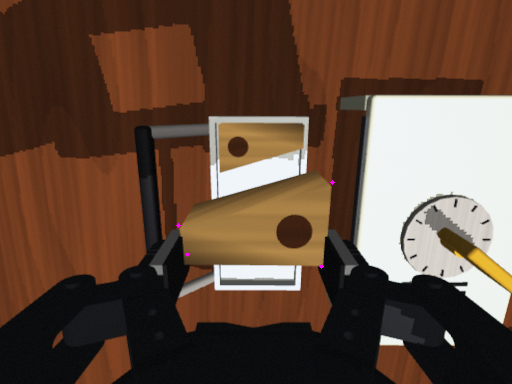

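```bash
python3 -m inch '[[-1,4.5,-0.5,-30,0,0,0],[-1,0,0,-30,0,0,0],[-1,0,0,-30,0,0,0],[-1,0,0,-14,0,0,0],[-1,0,0,-4,0,0,0],[-1,0,0,0,0,0,0]]';python3 -m inch '[[-1,0,2,0,0,0,0],[-1,0,1,0,0,0,0],[-1,0,0,0,0,0,0]]';python3 -m inch '[[-1,0,2,0,0,0,0],[-1,0,0,0,0,0,0]]'
```

```text
time_s: 17.35
eef_pos: [0.4904, 0.2101, 0.0293]
tcp_rot: [-2.166, -2.275, 0.0]
ft_force: [0.5, -0.4, -0.8]
grip_width: 0.75
time_s: 17.65
eef_pos: [0.4915, 0.2127, 0.0308]
tcp_rot: [2.162, 2.275, 0.001]
ft_force: [0.6, -6.3, 1.2]
grip_width: 0.751
time_s: 17.85
eef_pos: [0.4917, 0.2133, 0.0308]
tcp_rot: [2.16, 2.274, -0.002]
ft_force: [1.0, -13.0, 2.2]
grip_width: 0.751
```

Contact at the expected spot. Relax, lower and release.

```bash
python3 -m inch '[[-1,0,-2,0,0,0,0],[-1,0,0,-2,0,0,0],[-1,0,0,-2,0,0,0],[-1,0,0,0,0,0,0]]';python3 -m inch '[[-1,0,0,-1.5,0,0,0],[-1,0,0,0,0,0,0]]'
```

```text
time_s: 18.25
eef_pos: [0.4922, 0.2128, 0.0268]
tcp_rot: [2.162, 2.274, 0.003]
ft_force: [2.1, -6.3, 1.7]
grip_width: 0.747
time_s: 18.45
eef_pos: [0.4924, 0.2129, 0.0259]
tcp_rot: [2.162, 2.274, 0.003]
ft_force: [1.0, -7.9, 4.9]
grip_width: 0.748
```

```bash
python3 -m inch '[[1,0,0,0,0,0,0],[1,0,0,0,0,0,0],[1,0,0,0,0,0,0],[1,0,0,0,0,0,0],[1,0,0,20,0,0,0],[1,0,0,40,0,0,0],[1,0,-20,40,0,0,0],[1,0,-30,40,0,0,0],[1,0,0,0,0,0,0]]'
python3 - <<'E'
from det import *
s=bot.read_state(); print(s['eef_pos'],s['tcp_rot'],s['ft_force'])
C,im,d=snap('wrist','w11')
for o in detect(C,im,d,.044): print(o)
E
```

```text
time_s: 19.35
eef_pos: [0.4942, 0.1622, 0.1703]
tcp_rot: [2.162, 2.269, 0.013]
ft_force: [0.5, 1.1, 1.0]
grip_width: 1.0
[0.49424195 0.16218509 0.17028099] [2.16239863 2.26871647 0.01280837] [0.4604767  1.13592898 0.98678972]
```

View pics/w11.png

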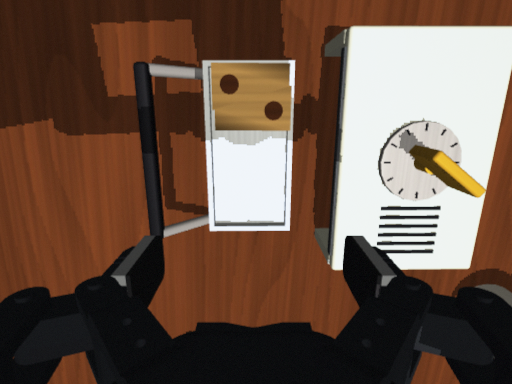

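```bash
python3 -m inch '[[1,10,-40,12,0,0,7],[1,10,-40,12,0,0,7],[1,10,-40,12,0,0,7],[1,10,-40,12,0,0,7],[1,10,-40,12,0,0,7],[1,10,-40,0,0,0,7],[1,10,-40,0,0,0,7],[1,10,-40,0,0,0,7],[1,10,-22,0,0,0,7],[1,10,0,0,0,0,7],[1,6,0,0,0,0,3],[1,0,0,0,0,0,0]]'; python3 -m inch '[[1,0,0,0,0,0,0]]'
python3 - <<'E'
from det import *
s=bot.read_state(); print(s['eef_pos'],s['tcp_rot'],s['ft_force'])
C,im,d=snap('wrist','w12'); dbg=im.copy()
for o in detect(C,im,d,.034,dbg): print(o)
cv2.imwrite('pics/w12d.png',dbg[:,:,::-1])
E
```

```text
time_s: 20.6
eef_pos: [0.5961, -0.1779, 0.2215]
tcp_rot: [-0.386, -3.115, -0.002]
ft_force: [-0.8, -0.5, 0.4]
grip_width: 1.0
time_s: 20.7
eef_pos: [0.5957, -0.1777, 0.2221]
tcp_rot: [-0.389, -3.115, -0.001]
ft_force: [-0.4, 0.3, -0.8]
grip_width: 0.998
[ 0.59566886 -0.17765869  0.22208731] [-3.88569566e-01 -3.11506662e+00 -1.35715875e-03] [-0.43821907  0.26993742 -0.80326507]
(array([ 592.6898, -342.1181], dtype=float32), np.float32(96.59602), array([71.6, 16.9, 67.9, 38.1], dtype=float32), 1, 1937.6711816852912)
(array([ 628.6394 , -178.18411], dtype=float32), np.float32(-86.67393), array([35.1, 38.8, 18.1, 55.1], dtype=float32), -1, 1295.3904233290814)
(array([ 461.38263, -329.7577 ], dtype=float32), np.float32(-114.444626), array([71. , 17.1, 68.9, 37.8], dtype=float32), 1, 1927.2487448030151)
```

View pics/w12d.png

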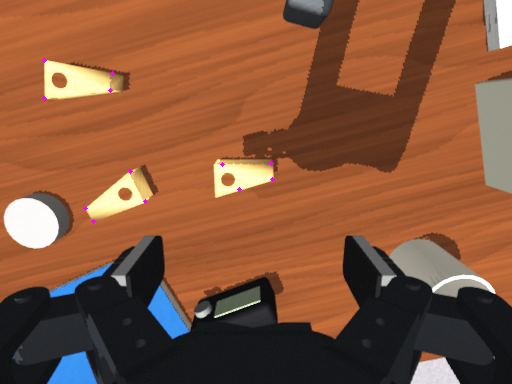

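The tray (w11) shows shakers 1 and 2 closed up at the wall, discs at (229,84) and (273,111). B's mask was cut by a highlight here, so I'll loosen it and re-run.

```bash
sed -i 's/hsv\[...,1\]>50/hsv[...,1]>25/; s/MORPH_CLOSE,np.ones((3,3))/MORPH_CLOSE,np.ones((9,9))/; s/-zt)<.006/-zt)<.009/' det.py
python3 - <<'E'
from det import *
for n,z in [('w12',.034),('w11',.044),('w7',.034)]:
    C,im,d=load(n); dbg=im.copy(); print(n)
    for o in detect(C,im,d,z,dbg): print(o)
    cv2.imwrite('pics/%sd2.png'%n,dbg[:,:,::-1])
    P=cloud(C,d); print(im[170:190:4,235:265:6].tolist() if n=='w12' else '')
E
```

```text
w12
(array([730.5539  , -20.399452], dtype=float32), np.float32(115.87276), array([34.3, 35.3, 13.2, 56.7], dtype=float32), -1, 928.7106016750804)
(array([ 592.6267, -341.5554], dtype=float32), np.float32(96.58621), array([72.7, 16.9, 69.1, 38.4], dtype=float32), 1, 2002.5093943821266)
(array([ 600.9122 , -189.03685], dtype=float32), np.float32(-102.606316), array([63.7, 38.3, 68.4, 19.7], dtype=float32), 1, 1924.485142414458)
(array([629.7053 , 116.87682], dtype=float32), np.float32(2.1105921), array([120.4,  14.7, 128.3,  14.4], dtype=float32), -1, 1954.779657231411)
(array([ 461.63815, -329.19653], dtype=float32), np.float32(-114.38415), array([73.3, 16.8, 69.1, 37.9], dtype=float32), 1, 1963.0771981701255)
[[[255, 255, 216], [255, 254, 203], [255, 253, 186], [255, 249, 171], [254, 242, 157]], [[255, 253, 193], [255, 253, 194], [255, 254, 196], [255, 253, 191], [255, 250, 176]], [[249, 233, 144], [255, 254, 205], [255, 254, 205], [255, 254, 207], [255, 254, 206]], [[255, 254, 197], [255, 254, 196], [255, 254, 196], [255, 254, 197], [255, 254, 195]], [[255, 254, 200], [255, 254, 200], [255, 254, 200], [229, 173, 96], [162, 90, 49]]]
w11

w7
(array([ 601.77966, -188.67549], dtype=float32), np.float32(-107.279106), array([65.4, 17.3, 67.7, 39.6], dtype=float32), 1, 1968.745811340399)
(array([601.6461  , -56.897068], dtype=float32), np.float32(91.72323), array([69.8, 18.7, 63.4, 37.9], dtype=float32), 1, 1900.9987404079875)
(array([ 592.07776, -339.01395], dtype=float32), np.float32(95.82978), array([67.3, 19.6, 71.9, 39. ], dtype=float32), 1, 2051.8590646963567)
(array([483.7724 , 257.74002], dtype=float32), np.float32(19.705784), array([66.9, 13.1, 69.3, 12.6], dtype=float32), -1, 991.5452833452728)
(array([ 489.03088, -319.30756], dtype=float32), np.float32(-97.30329), array([32. , 48.4, 12. , 51.5], dtype=float32), -1, 1144.2974239531904)
```

View pics/w12d2.png

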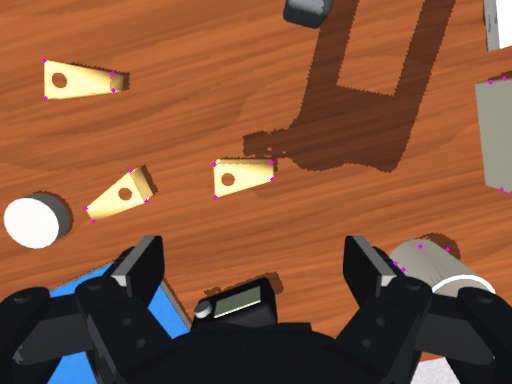

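```bash
python3 -m inch '[[1,2.3,-10.6,-45,0,0,0.8],[1,0,0,-45,0,0,0],[1,0,0,-45,0,0,0],[1,0,0,-45,0,0,0],[1,0,0,-20,0,0,0],[1,0,0,-10,0,0,0],[1,0,0,0,0,0,0],[-1,0,0,0,0,0,0],[-1,0,0,0,0,0,0],[-1,0,0,0,0,0,0],[-1,0,0,0,0,0,0],[-1,0,0,0,0,0,0]]'; python3 -m inch '[[-1,0,0,10,0,0,0],[-1,0,0,40,0,0,0],[-1,0,0,40,0,0,0],[-1,0,0,35,0,0,0],[-1,0,0,0,0,0,0]]'
python3 - <<'E'
from held import *
s=bot.read_state(); print(s['eef_pos'],s['tcp_rot'],s['ft_force'])
C,im,d=snap('wrist','w13');dbg=im.copy(); held(C,im,d,s,dbg); cv2.imwrite('pics/w13d.png',dbg[:,:,::-1])
E
```

```text
time_s: 21.95
eef_pos: [0.6005, -0.1899, 0.0164]
tcp_rot: [0.365, 3.116, -0.002]
ft_force: [0.2, 0.7, 5.9]
grip_width: 0.753
time_s: 22.45
eef_pos: [0.6024, -0.1907, 0.1465]
tcp_rot: [0.364, 3.109, -0.006]
ft_force: [0.7, -1.1, 0.0]
grip_width: 0.751
[ 0.60236391 -0.19074763  0.14652183] [ 0.36411183  3.10892737 -0.00585629] [ 0.67131459 -1.11460237  0.02741557]
held zt 0.1646 origin [ 600.2888 -189.2987] yaw -103.36359 edges [41.8 67.7 22.1 63.6] TCP in own frame 0.9 2.4 bottom 0.1306 below tcp 0.0159
```

View pics/w13d.png

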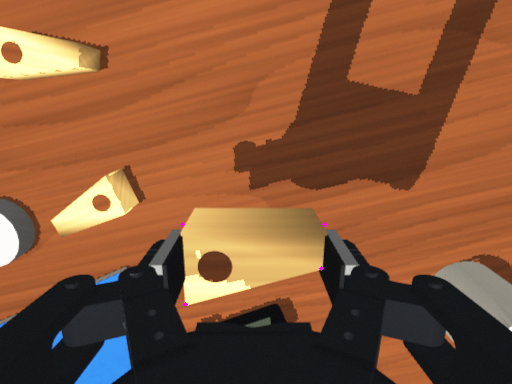

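```bash
python3 -m inch '[[-1,-15,32,0,0,0,-7.4],[-1,-15,32,0,0,0,-7.4],[-1,-15,32,0,0,0,-7.4],[-1,-15,32,0,0,0,-7.4],[-1,-15,32,0,0,0,-7.4],[-1,-15,32,0,0,0,-7.4],[-1,-15,32,0,0,0,-7.4],[-1,-7,32,0,0,0,-7.4],[-1,0,32,0,0,0,-7.4],[-1,0,32,0,0,0,-7.3],[-1,0,32,0,0,0,0],[-1,0,28,0,0,0,0]]'; python3 -m inch '[[-1,0,0,0,0,0,0],[-1,0,0,0,0,0,0]]'
python3 - <<'E'
from held import *
s=bot.read_state(); print(s['eef_pos'],s['tcp_rot'],s['ft_force'])
C,im,d=snap('wrist','w14')
E
```

```text
time_s: 23.7
eef_pos: [0.4851, 0.1922, 0.1373]
tcp_rot: [-2.167, -2.273, 0.003]
ft_force: [0.2, 0.2, -1.2]
grip_width: 0.751
time_s: 23.9
eef_pos: [0.4853, 0.191, 0.1374]
tcp_rot: [-2.165, -2.275, 0.004]
ft_force: [0.4, 0.1, -1.4]
grip_width: 0.755
[0.48534434 0.19101739 0.13740038] [-2.16515159 -2.27491661  0.00359658] [ 0.40642883  0.0646713  -1.35163677]
```

View pics/w14.png

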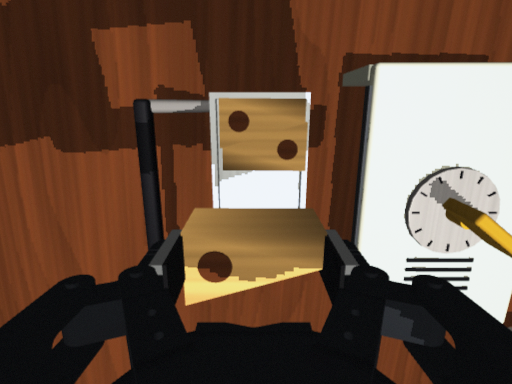

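```bash
python3 -m inch '[[-1,5.5,-1.5,-30,0,0,0],[-1,0,0,-30,0,0,0],[-1,0,0,-30,0,0,0],[-1,0,0,-14,0,0,0],[-1,0,0,-4,0,0,0],[-1,0,0,0,0,0,0]]';python3 -m inch '[[-1,0,2,0,0,0,0],[-1,0,2,0,0,0,0],[-1,0,0,0,0,0,0]]'
```

```text
time_s: 24.55
eef_pos: [0.4921, 0.1889, 0.0307]
tcp_rot: [-2.169, -2.273, 0.001]
ft_force: [-0.0, -0.6, -0.5]
grip_width: 0.75
time_s: 24.85
eef_pos: [0.4929, 0.194, 0.0319]
tcp_rot: [2.167, 2.273, 0.003]
ft_force: [0.0, 0.5, -1.2]
grip_width: 0.752
```

```bash
python3 -m inch '[[-1,-1.5,2,-1,0,0,0],[-1,0,0,0,0,0,0],[-1,0,0,0,0,0,0]]';python3 -m inch '[[-1,0,2,0,0,0,0],[-1,0,0,0,0,0,0]]';python3 -m inch '[[-1,0,2,0,0,0,0],[-1,0,0,0,0,0,0]]'
```

```text
time_s: 25.15
eef_pos: [0.4903, 0.1956, 0.0296]
tcp_rot: [-2.167, -2.274, 0.0]
ft_force: [0.2, 0.1, -0.8]
grip_width: 0.75
time_s: 25.35
eef_pos: [0.4905, 0.1969, 0.0296]
tcp_rot: [2.167, 2.274, -0.002]
ft_force: [0.3, -2.1, 1.1]
grip_width: 0.754
time_s: 25.55
eef_pos: [0.4906, 0.1971, 0.0297]
tcp_rot: [2.165, 2.273, -0.006]
ft_force: [-0.3, -11.7, 3.1]
grip_width: 0.751
```

Contact at y = 0.197, as predicted. Relax, lower, release and look.

```bash
python3 -m inch '[[-1,0,-1.5,0,0,0,0],[-1,0,0,-2,0,0,0],[-1,0,0,-2,0,0,0],[-1,0,0,0,0,0,0]]';python3 -m inch '[[1,0,0,0,0,0,0],[1,0,0,0,0,0,0],[1,0,0,0,0,0,0],[1,0,0,0,0,0,0],[1,0,0,20,0,0,0],[1,0,0,40,0,0,0],[1,0,-20,40,0,0,0],[1,0,-30,40,0,0,0],[1,0,0,0,0,0,0]]'
python3 - <<'E'
from det import *
s=bot.read_state(); print(s['eef_pos'],s['tcp_rot'],s['ft_force'])
C,im,d=snap('wrist','w15')
E
```

```text
time_s: 25.95
eef_pos: [0.4915, 0.197, 0.0264]
tcp_rot: [2.166, 2.273, -0.0]
ft_force: [0.4, -7.4, 4.7]
grip_width: 0.751
time_s: 26.85
eef_pos: [0.4946, 0.1465, 0.1723]
tcp_rot: [2.164, 2.267, 0.013]
ft_force: [0.0, 1.2, 1.1]
grip_width: 1.0
[0.49458777 0.14647894 0.1722586 ] [2.16419411 2.26659561 0.01270932] [0.00194633 1.23130817 1.068795  ]
```

View pics/w15.png

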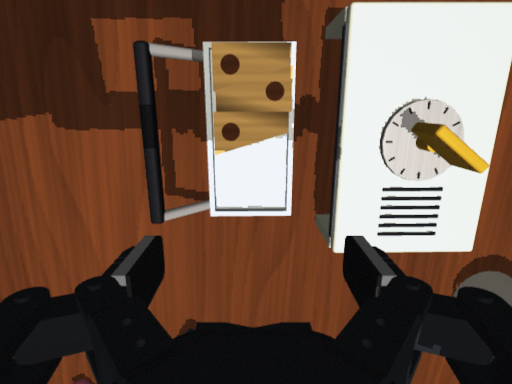

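Three packed with discs alternating at (230,64), (275,91), (231,131) and no gaps. Next is wedge C.

```bash
python3 -m inch '[[1,9,-40,5,0,0,8],[1,9,-40,5,0,0,8],[1,9,-40,5,0,0,8],[1,9,-40,5,0,0,8],[1,9,-40,5,0,0,8],[1,9,-40,5,0,0,8],[1,9,-40,5,0,0,8],[1,9,-40,5,0,0,8],[1,9,-40,5,0,0,8],[1,9,-40,5,0,0,8],[1,9,-40,0,0,0,8],[1,6,-40,0,0,0,6]]'; python3 -m inch '[[1,0,-7,0,0,0,0],[1,0,0,0,0,0,0],[1,0,0,0,0,0,0]]'
python3 - <<'E'
from det import *
s=bot.read_state(); print(s['eef_pos'],s['tcp_rot'],s['ft_force'])
C,im,d=snap('wrist','w16'); dbg=im.copy()
for o in detect(C,im,d,.034,dbg): print(o)
cv2.imwrite('pics/w16d.png',dbg[:,:,::-1])
E
```

```text
time_s: 28.1
eef_pos: [0.5957, -0.3326, 0.2136]
tcp_rot: [0.193, -3.134, -0.003]
ft_force: [0.2, -0.4, -0.4]
grip_width: 1.0
time_s: 28.4
eef_pos: [0.5952, -0.3374, 0.2142]
tcp_rot: [0.184, -3.135, -0.003]
ft_force: [0.1, 0.3, -0.4]
grip_width: 0.998
[ 0.59521276 -0.33739319  0.21415308] [ 0.18352437 -3.13463203 -0.00349453] [ 0.08808267  0.32076038 -0.44023346]
(array([ 593.03925, -343.4297 ], dtype=float32), np.float32(98.221794), array([67.4, 19.5, 65.1, 37.3], dtype=float32), 1, 1900.5934415981174)
(array([ 460.59875, -330.6629 ], dtype=float32), np.float32(-114.46456), array([68.4, 19. , 65.2, 38.9], dtype=float32), 1, 1950.6418990567327)
```

View pics/w16d.png

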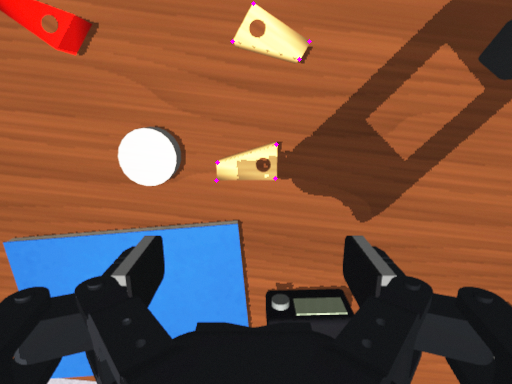

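```bash
python3 -m inch '[[1,5.7,-4.9,-42,0,0,1.1],[1,0,0,-45,0,0,0],[1,0,0,-45,0,0,0],[1,0,0,-40,0,0,0],[1,0,0,-20,0,0,0],[1,0,0,-10,0,0,0],[1,0,0,0,0,0,0],[-1,0,0,0,0,0,0],[-1,0,0,0,0,0,0],[-1,0,0,0,0,0,0],[-1,0,0,0,0,0,0],[-1,0,0,0,0,0,0]]'; python3 -m inch '[[-1,0,0,10,0,0,0],[-1,0,0,40,0,0,0],[-1,0,0,40,0,0,0],[-1,0,0,35,0,0,0],[-1,0,0,0,0,0,0]]'
python3 - <<'E'
from held import *
s=bot.read_state(); print(s['eef_pos'],s['tcp_rot'],s['ft_force'])
C,im,d=snap('wrist','w17');dbg=im.copy(); held(C,im,d,s,dbg); cv2.imwrite('pics/w17d.png',dbg[:,:,::-1])
E
```

```text
time_s: 29.65
eef_pos: [0.6031, -0.345, 0.0167]
tcp_rot: [-0.214, 3.13, -0.004]
ft_force: [1.0, 1.5, 6.3]
grip_width: 0.75
time_s: 30.15
eef_pos: [0.6046, -0.3465, 0.1473]
tcp_rot: [-0.214, 3.125, -0.013]
ft_force: [0.0, 0.4, 0.1]
grip_width: 0.75
[ 0.60457091 -0.34650688  0.14725475] [-0.2135651   3.1248319  -0.01271073] [0.04451209 0.43964987 0.08877337]
held zt 0.1651 origin [ 594.40924 -346.34494] yaw 96.16948 edges [69.3 20.  62.6 40.8] TCP in own frame -1.3 -10.1 bottom 0.1311 below tcp 0.0162
```

View pics/w17d.png

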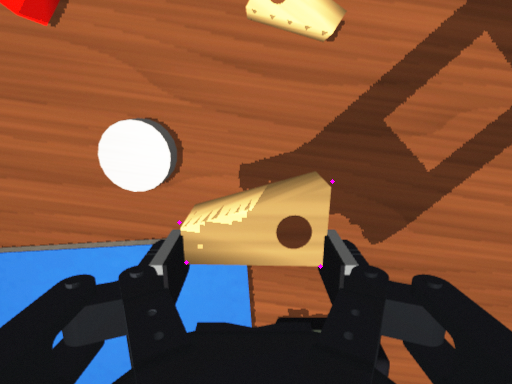

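```bash
python3 -m inch '[[-1,-12,40,0,0,0,-8],[-1,-12,40,0,0,0,-8],[-1,-12,40,0,0,0,-8],[-1,-12,40,0,0,0,-8],[-1,-12,40,0,0,0,-8],[-1,-12,40,0,0,0,-8],[-1,-12,40,0,0,0,-8],[-1,-12,40,0,0,0,-8],[-1,-10,40,0,0,0,-8],[-1,0,40,0,0,0,-8],[-1,0,40,0,0,0,-8],[-1,0,40,0,0,0,-7]]'; python3 -m inch '[[-1,0,15,0,0,0,0],[-1,0,0,0,0,0,0],[-1,0,0,0,0,0,0]]'
python3 - <<'E'
from held import *
s=bot.read_state(); print(s['eef_pos'],s['tcp_rot'],s['ft_force'])
C,im,d=snap('wrist','w18')
E
```

```text
time_s: 31.4
eef_pos: [0.4937, 0.1372, 0.1374]
tcp_rot: [-2.171, -2.269, 0.003]
ft_force: [0.2, -0.0, -0.1]
grip_width: 0.752
time_s: 31.7
eef_pos: [0.4945, 0.1502, 0.1377]
tcp_rot: [-2.162, -2.279, 0.003]
ft_force: [-0.2, -0.7, -1.6]
grip_width: 0.75
[0.49450378 0.1502098  0.13772582] [-2.16181852 -2.27869971  0.00299865] [-0.16506681 -0.71702444 -1.64108989]
```

View pics/w18.png

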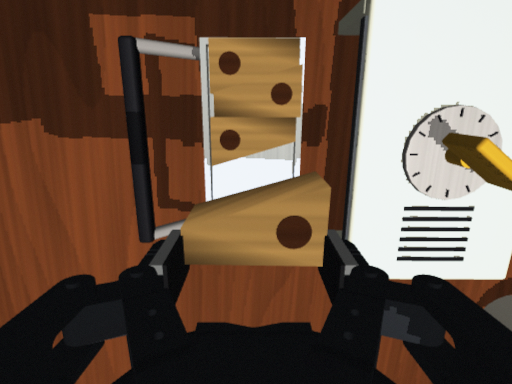

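```bash
python3 -m inch '[[-1,-3.5,-1,-30,0,0,0],[-1,0,0,-30,0,0,0],[-1,0,0,-30,0,0,0],[-1,0,0,-14,0,0,0],[-1,0,0,-5,0,0,0],[-1,0,0,0,0,0,0]]';python3 -m inch '[[-1,0,2,0,0,0,0],[-1,0,2,0,0,0,0],[-1,0,1,0,0,0,0],[-1,0,0,0,0,0,0]]'
```

```text
time_s: 32.35
eef_pos: [0.4918, 0.1492, 0.0296]
tcp_rot: [-2.166, -2.276, 0.001]
ft_force: [0.4, -0.3, -0.2]
grip_width: 0.752
time_s: 32.75
eef_pos: [0.4922, 0.1552, 0.0304]
tcp_rot: [2.164, 2.277, 0.002]
ft_force: [0.8, 0.0, -0.9]
grip_width: 0.751
```

```bash
python3 -m inch '[[-1,0,2,0,0,0,0],[-1,0,0,0,0,0,0],[-1,0,0,0,0,0,0]]';python3 -m inch '[[-1,0,2,0,0,0,0],[-1,0,0,0,0,0,0]]'
```

```text
time_s: 33.05
eef_pos: [0.4918, 0.1568, 0.0297]
tcp_rot: [2.165, 2.277, 0.0]
ft_force: [0.1, -1.2, -0.7]
grip_width: 0.752
time_s: 33.25
eef_pos: [0.4919, 0.1571, 0.0297]
tcp_rot: [2.162, 2.276, -0.004]
ft_force: [0.7, -9.9, 1.8]
grip_width: 0.75
```

Contact at y = 0.157, as predicted. Release, then go to E.

```bash
python3 -m inch '[[-1,0,-1.5,0,0,0,0],[-1,0,0,-2,0,0,0],[-1,0,0,-2,0,0,0],[-1,0,0,0,0,0,0]]';python3 -m inch '[[1,0,0,0,0,0,0],[1,0,0,0,0,0,0],[1,0,0,0,0,0,0],[1,0,0,0,0,0,0],[1,0,0,20,0,0,0],[1,0,0,40,0,0,0],[1,0,-20,40,0,0,0],[1,0,-30,40,0,0,0],[1,0,0,0,0,0,0]]'
python3 - <<'E'
from det import *
s=bot.read_state(); print(s['eef_pos'],s['tcp_rot'],s['ft_force'])
C,im,d=snap('wrist','w19')
E
python3 -m inch '[[1,0,-40,7,0,0,6],[1,0,-40,7,0,0,6],[1,0,-40,7,0,0,6],[1,0,-40,7,0,0,6],[1,-5,-40,7,0,0,6],[1,-5,-40,0,0,0,6],[1,-5,-40,0,0,0,6],[1,-5,-40,0,0,0,6],[1,-5,-40,0,0,0,6],[1,-5,-40,0,0,0,6],[1,-5,-30,0,0,0,3],[1,0,0,0,0,0,0]]'; python3 -m inch '[[1,0,0,0,0,0,0]]'
python3 - <<'E'
from det import *
s=bot.read_state(); print(s['eef_pos'],s['tcp_rot'],s['ft_force'])
C,im,d=snap('wrist','w20'); dbg=im.copy()
for o in detect(C,im,d,.034,dbg): print(o)
cv2.imwrite('pics/w20d.png',dbg[:,:,::-1])
E
```

```text
time_s: 33.65
eef_pos: [0.4929, 0.1571, 0.0267]
tcp_rot: [2.163, 2.275, 0.002]
ft_force: [-0.3, -4.7, 6.7]
grip_width: 0.749
time_s: 34.55
eef_pos: [0.4958, 0.1054, 0.1721]
tcp_rot: [2.161, 2.269, 0.012]
ft_force: [1.1, 0.8, -0.7]
grip_width: 1.001
[0.49578856 0.1054488  0.17214202] [2.16113484 2.26870135 0.01156318] [ 1.06144074  0.78409695 -0.66827969]
time_s: 35.8
eef_pos: [0.4555, -0.3251, 0.1987]
tcp_rot: [-0.66, -3.069, -0.001]
ft_force: [-0.0, 0.6, 0.2]
grip_width: 1.002
time_s: 35.9
eef_pos: [0.4561, -0.322, 0.1988]
tcp_rot: [-0.659, -3.069, -0.004]
ft_force: [-0.1, -0.3, -0.4]
grip_width: 0.999
[ 0.45612793 -0.32198048  0.19881545] [-0.65887462 -3.06924227 -0.00352896] [-0.14129673 -0.3228447  -0.43216674]
(array([ 459.03662, -330.0952 ], dtype=float32), np.float32(-114.29669), array([69. , 19.5, 64.5, 39.1], dtype=float32), 1, 1938.5864113844)
```

View pics/w19.png

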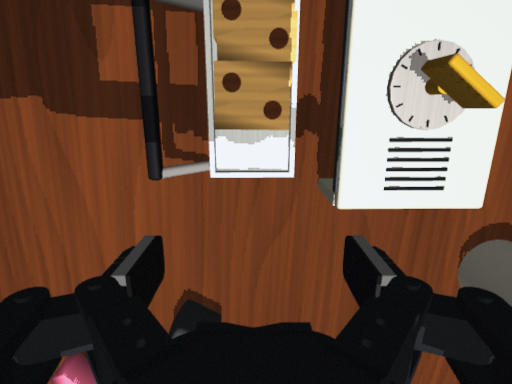

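View pics/w20d.png

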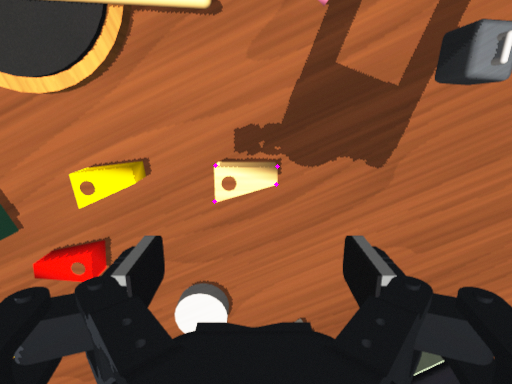

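Four are packed with no gaps. E is unmoved. Descend on it.

```bash
python3 -m inch '[[1,1.3,-7.3,-42,0,0,0],[1,0,0,-45,0,0,0],[1,0,0,-45,0,0,0],[1,0,0,-30,0,0,0],[1,0,0,-15,0,0,0],[1,0,0,-10,0,0,0],[1,0,0,0,0,0,0],[-1,0,0,0,0,0,0],[-1,0,0,0,0,0,0],[-1,0,0,0,0,0,0],[-1,0,0,0,0,0,0],[-1,0,0,0,0,0,0]]'; python3 -m inch '[[-1,0,0,10,0,0,0],[-1,0,0,40,0,0,0],[-1,0,0,40,0,0,0],[-1,0,0,35,0,0,0],[-1,0,0,0,0,0,0]]'
python3 - <<'E'
from held import *
s=bot.read_state(); print(s['eef_pos'],s['tcp_rot'],s['ft_force'])
C,im,d=snap('wrist','w21')
E
```

```text
time_s: 37.15
eef_pos: [0.4596, -0.3315, 0.0161]
tcp_rot: [0.656, 3.068, -0.003]
ft_force: [-0.1, 0.6, 7.4]
grip_width: 0.752
time_s: 37.65
eef_pos: [0.461, -0.3329, 0.146]
tcp_rot: [0.654, 3.063, -0.01]
ft_force: [0.4, -1.8, -0.3]
grip_width: 0.749
[ 0.46100361 -0.33285376  0.14595964] [ 0.65431274  3.06261183 -0.00957351] [ 0.39100494 -1.78269643 -0.34175011]
```

View pics/w21.png

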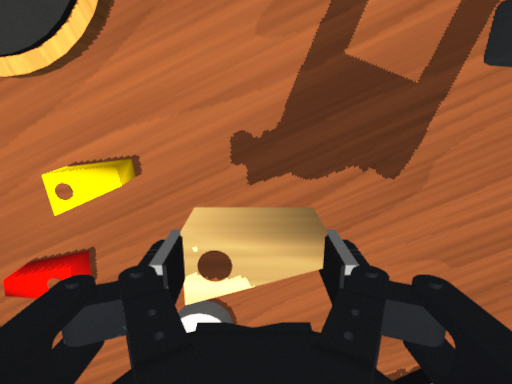

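```bash
python3 -m inch '[[-1,3,40,0,0,0,-6.3],[-1,3,40,0,0,0,-6.3],[-1,3,40,0,0,0,-6.3],[-1,3,40,0,0,0,-6.3],[-1,3,40,0,0,0,-6.3],[-1,3,40,0,0,0,-6.3],[-1,3,40,0,0,0,-6.3],[-1,3,40,0,0,0,-6.3],[-1,3,40,0,0,0,-6.3],[-1,3,40,0,0,0,-6.4],[-1,2,40,0,0,0,0],[-1,0,31,0,0,0,0]]'; python3 -m inch '[[-1,0,0,0,0,0,0],[-1,0,0,0,0,0,0]]'
python3 - <<'E'
from held import *
s=bot.read_state(); print(s['eef_pos'],s['tcp_rot'],s['ft_force'])
C,im,d=snap('wrist','w22')
E
```

```text
time_s: 38.9
eef_pos: [0.4887, 0.143, 0.1374]
tcp_rot: [-2.165, -2.274, 0.002]
ft_force: [0.2, -0.1, -0.3]
grip_width: 0.754
time_s: 39.1
eef_pos: [0.4889, 0.1412, 0.1375]
tcp_rot: [-2.164, -2.276, 0.003]
ft_force: [0.1, 0.2, -0.4]
grip_width: 0.755
[0.48886904 0.14122752 0.13746264] [-2.16388338 -2.27597888  0.00336701] [ 0.0839657   0.22098513 -0.43137217]
```

View pics/w22.png

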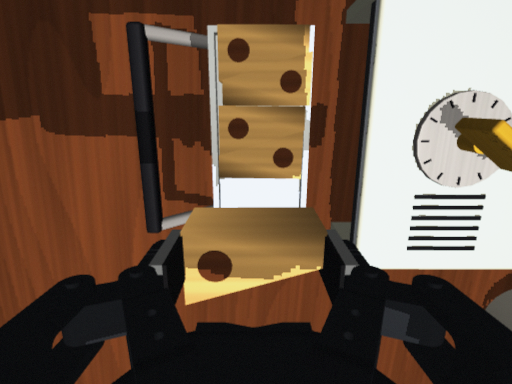

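```bash
python3 -m inch '[[-1,3,-3,-30,0,0,0],[-1,0,0,-30,0,0,0],[-1,0,0,-20,0,0,0],[-1,0,0,0,0,0,0],[-1,0,0,0,0,0,0]]'; python3 -m inch '[[-1,0,0,-12,0,0,0],[-1,0,0,-8,0,0,0],[-1,0,0,-6,0,0,0],[-1,0,0,0,0,0,0]]'
```

```text
time_s: 39.65
eef_pos: [0.4928, 0.1369, 0.0586]
tcp_rot: [-2.168, -2.272, 0.001]
ft_force: [-0.6, 0.8, -1.1]
grip_width: 0.751
time_s: 40.05
eef_pos: [0.4922, 0.138, 0.0316]
tcp_rot: [-2.166, -2.274, 0.002]
ft_force: [0.4, -0.6, -1.0]
grip_width: 0.753
```

```bash
python3 -m inch '[[-1,0,2,-1,0,0,0],[-1,0,1,0,0,0,0],[-1,0,0,0,0,0,0]]';python3 -m inch '[[-1,0,2,0,0,0,0],[-1,0,0,0,0,0,0]]'
```

```text
time_s: 40.35
eef_pos: [0.4932, 0.1404, 0.0318]
tcp_rot: [2.166, 2.274, -0.001]
ft_force: [0.5, -5.2, -1.6]
grip_width: 0.752
time_s: 40.55
eef_pos: [0.4932, 0.1406, 0.0318]
tcp_rot: [2.164, 2.273, -0.005]
ft_force: [0.1, -13.9, 0.4]
grip_width: 0.749
```

```bash
python3 -m inch '[[-1,0,-1.5,0,0,0,0],[-1,0,0,-2,0,0,0],[-1,0,0,-2,0,0,0],[-1,0,0,-2,0,0,0],[-1,0,0,0,0,0,0]]'
```

```text
time_s: 41.05
eef_pos: [0.494, 0.1405, 0.0263]
tcp_rot: [2.165, 2.273, -0.0]
ft_force: [1.2, -7.4, 1.7]
grip_width: 0.749
```

```bash
python3 -m inch '[[1,0,0,0,0,0,0],[1,0,0,0,0,0,0],[1,0,0,0,0,0,0],[1,0,0,0,0,0,0],[1,0,0,20,0,0,0],[1,0,0,40,0,0,0],[1,0,0,40,0,0,0],[1,0,0,40,0,0,0],[1,0,0,30,0,0,0],[1,0,0,0,0,0,0]]'
python3 - <<'E'
from det import *
s=bot.read_state(); print(s['eef_pos'],s['tcp_rot'],s['ft_force'])
C,im,d=snap('wrist','w23')
E
```

```text
time_s: 42.05
eef_pos: [0.4962, 0.1422, 0.2013]
tcp_rot: [2.162, 2.271, 0.012]
ft_force: [0.6, 0.4, 0.1]
grip_width: 1.0
[0.49619414 0.14222617 0.20130839] [2.16235453 2.27064878 0.01222932] [0.56680107 0.41037279 0.09707146]
```

View pics/w23.png

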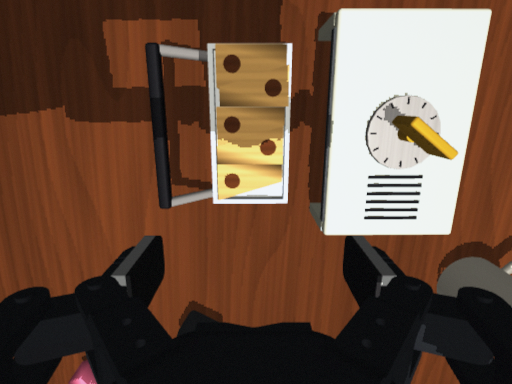

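All five are in, discs alternating at (232,63), (273,88), (232,124), (267,147), (232,181). Now a numeric check of disc spacing and top heights.

Run:
```python
from h import *
C,im,d=load('w23'); P=cloud(C,d)
roi=im[40:205,212:292].astype(int); m=(roi.sum(2)<230).astype(np.uint8)
n,l,s,c=cv2.connectedComponentsWithStats(m)
pts=[c[i]+[212,40] for i in range(1,n) if 60<s[i,4]<400]
th=np.radians(2.8);R=np.array([[np.cos(th),-np.sin(th)],[np.sin(th),np.cos(th)]])
for p in pts:
    w=ray(C,p,.044)[0,:2]; print(p.round(1),((w-[.491,.1882])@R*1000).round(1), P[int(p[1]),int(p[0]),2].round(4))
t=(P[...,:2]-[.491,.1882])@R*1000
for y in range(70,-75,-14):
    k=(abs(t[...,1]-y)<4)&(abs(t[...,0])<28); print(y,np.percentile(P[k][:,2]*1000,[10,50,90]).round(1))
```

```text
[250.6  41. ] [ 2.4 80. ] 0.0021
[231.4  63.4] [-15.4  60.9] 0.045
[272.7  87.3] [23.3 39.8] 0.0461
[280.9 170.8] [ 33.  -41.1] 0.0456
[227.1 103.5] [-20.2  25. ] 0.045
[231.6 124.3] [-16.3   5.4] 0.0453
[267.3 146.4] [ 18.8 -16.2] 0.0454
[231.4 180.6] [-17.6 -51.3] 0.0457
70 [43.8 44.7 45.7]
56 [43.9 44.8 45.8]
42 [43.9 44.8 45.8]
28 [43.8 44.7 45.7]
14 [43.7 44.8 45.7]
0 [43.8 44.8 45.6]
-14 [43.7 44.7 45.6]
-28 [283.  295.  300.9]
-42 [43.7 44.7 45.7]
-56 [43.9 44.8 45.8]
-70 [ 9.9 11.  44.9]
```

Seating is exact: odd discs sit 55.5 and 56.7 mm apart, even discs 56.0 mm, and all tops are level at 44.8 mm. Next I'll push the tray home with shut fingers from in front of the bar.

```bash
python3 -m inch '[[-1,-30,10,0,0,0,0],[-1,-40,10,0,0,0,0],[-1,-40,10,0,0,0,0],[-1,-24,10,0,0,0,0],[-1,0,0,-40,0,0,0],[-1,0,0,-40,0,0,0],[-1,0,0,-40,0,0,0],[-1,0,0,-30,0,0,0],[-1,0,0,-12,0,0,0],[-1,0,0,0,0,0,0]]'; python3 -m inch '[[-1,8,0.4,0,0,0,0],[-1,8,0.4,0,0,0,0],[-1,4,0.2,0,0,0,0],[-1,0,0,0,0,0,0]]'
```

```text
time_s: 43.1
eef_pos: [0.3553, 0.1806, 0.0301]
tcp_rot: [-2.164, -2.272, 0.011]
ft_force: [-0.5, 0.5, 0.4]
grip_width: 0.007
time_s: 43.5
eef_pos: [0.3807, 0.1828, 0.0346]
tcp_rot: [2.167, 2.273, 0.003]
ft_force: [0.1, -0.8, 0.4]
grip_width: 0.003
```

```bash
python3 -m inch '[[-1,5,0.25,0,0,0,0],[-1,8,0.4,0,0,0,0],[-1,10,0.5,0,0,0,0],[-1,10,0.5,0,0,0,0],[-1,12,0.6,0,0,0,0],[-1,12,0.6,0,0,0,0],[-1,12,0.6,0,0,0,0],[-1,12,0.6,0,0,0,0],[-1,10,0.5,0,0,0,0],[-1,8,0.4,0,0,0,0],[-1,6,0.3,0,0,0,0],[-1,0,0,0,0,0,0]]'
```

```text
time_s: 44.7
eef_pos: [0.4853, 0.1878, 0.0339]
tcp_rot: [2.166, 2.274, 0.002]
ft_force: [-0.2, 0.6, -0.1]
grip_width: 0.001
```

```bash
python3 -m inch '[[-1,5,0.2,0,0,0,0],[-1,0,0,0,0,0,0]]';python3 -m inch '[[-1,5,0.2,0,0,0,0],[-1,0,0,0,0,0,0]]'
python3 - <<'E'
from h import *
C,im,d=snap('wrist','w24')
E
```

```text
time_s: 44.9
eef_pos: [0.4897, 0.188, 0.0339]
tcp_rot: [2.166, 2.274, 0.001]
ft_force: [-0.2, 0.8, 0.0]
grip_width: -0.001
time_s: 45.1
eef_pos: [0.4947, 0.1882, 0.0339]
tcp_rot: [2.166, 2.274, 0.001]
ft_force: [-0.3, -0.9, -0.5]
grip_width: -0.001
```

View pics/w24.png

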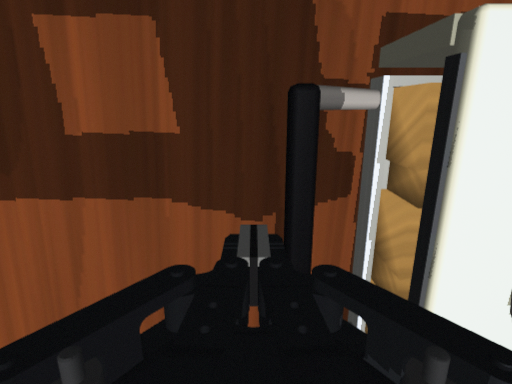

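The tray is partly in; its lip is still about 25 mm out, and the bar (u≈300) is just ahead of the fingers. Continue pushing until the stop.

```bash
python3 -m inch '[[-1,5,0.2,0,0,0,0],[-1,5,0.2,0,0,0,0],[-1,0,0,0,0,0,0]]';python3 -m inch '[[-1,4,0.2,0,0,0,0],[-1,4,0.2,0,0,0,0],[-1,0,0,0,0,0,0]]'
```

```text
time_s: 45.45
eef_pos: [0.4996, 0.1884, 0.0329]
tcp_rot: [-2.162, -2.27, 0.013]
ft_force: [-18.5, -1.4, 15.1]
grip_width: 0.0
time_s: 45.75
eef_pos: [0.4997, 0.1884, 0.0329]
tcp_rot: [-2.153, -2.263, 0.035]
ft_force: [-49.6, -4.9, 47.4]
grip_width: 0.002
```

Run:
```python
from h import *
C,im,d=snap('scene','s2'); cv2.imwrite('pics/s2z.png',cv2.resize(im[130:260,280:420,::-1],None,fx=4,fy=4,interpolation=cv2.INTER_CUBIC))
```

```text
(no output)
```

View pics/s2z.png

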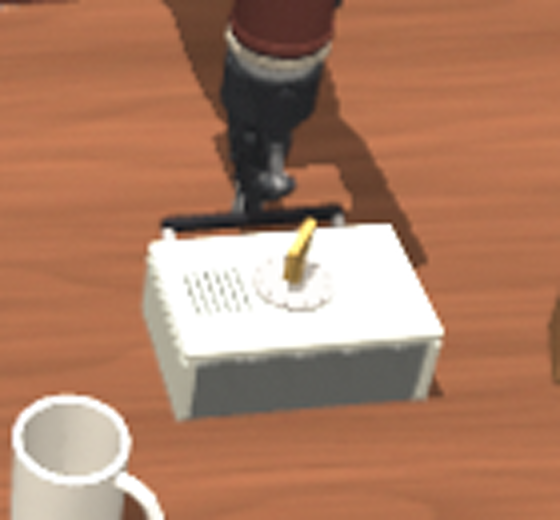

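Hard stop reached. Back off, then check the tray visually.

```bash
python3 -m inch '[[-1,-10,-0.5,0,0,0,0],[-1,-15,-1,0,0,0,0],[-1,-20,0,0,0,0,0],[-1,0,0,40,0,0,0],[-1,0,0,40,0,0,0],[1,0,0,40,0,0,0],[1,0,-10,40,0,0,0],[1,20,-20,30,0,0,0],[1,20,-20,0,0,0,0],[1,0,0,0,0,0,0],[1,0,0,0,0,0,0]]'
python3 - <<'E'
from h import *
C,im,d=snap('wrist','w25'); s=bot.read_state(); print(s['eef_pos'],s['tcp_rot'])
E
```

```text
time_s: 46.9
eef_pos: [0.5071, 0.1371, 0.2233]
tcp_rot: [-2.168, -2.273, 0.0]
ft_force: [-0.3, -1.2, -0.3]
grip_width: 0.995
[0.50649047 0.13755396 0.22286353] [-2.16672369e+00 -2.27324717e+00  1.36230982e-03]
```

View pics/w25.png

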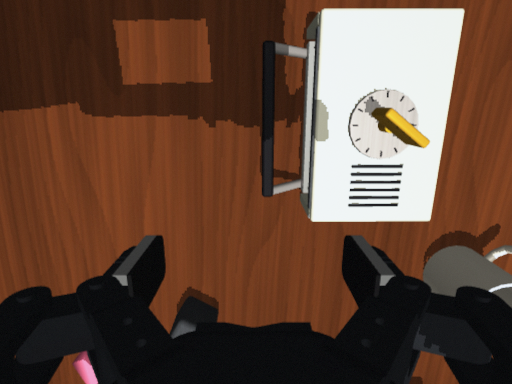

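Run:
```python
from h import *
C,im,d=load('w25')
th=np.radians(2.8);R=np.array([[np.cos(th),-np.sin(th)],[np.sin(th),np.cos(th)]])
g=im.max(2)
for v in (60,90,110,140,170):
    r=g[v,250:290]; k=np.where(r<35)[0]+250; w=ray(C,[(k.min()-.5,v),(k.max()+.5,v)],.058)[:,:2]; print(v,k.min(),k.max(),((w-[.6253,.1948])@R*1000).round(1).tolist())
```

```text
60 263 274 [[-111.6, 59.1], [-100.1, 59.1]]
90 262 274 [[-112.4, 32.0], [-99.7, 31.9]]
110 262 274 [[-112.3, 13.1], [-99.4, 13.1]]
140 262 272 [[-112.2, -16.5], [-100.9, -16.5]]
170 262 272 [[-112.0, -47.6], [-100.5, -47.6]]
```

The tray is home: the bar centre sits at −106 mm from the housing centre, against a nominal −106.5. Now re-measure the key.

```bash
python3 - <<'E'
from h import *
C,im,d=load('w25'); P=cloud(C,d); hsv=cv2.cvtColor(im,cv2.COLOR_RGB2HSV)
m=((hsv[...,0]>15)&(hsv[...,0]<35)&(hsv[...,1]>120)&(hsv[...,2]>100)&(P[...,2]>.122)).astype(np.uint8); m[:90]=0;m[160:]=0;m[:,:360]=0;m[:,440:]=0
r=ray(C,np.argwhere(m)[:,::-1],.127); print(r.mean(0),cv2.minAreaRect(r[:,:2].astype(np.float32)*1000))
E
python3 -m inch '[[1,17,8,-5,0,0,7.5],[1,17,8,-5,0,0,7.5],[1,17,8,-5,0,0,7.5],[1,17,8,-5,0,0,7.5],[1,17,8,-5,0,0,7.5],[1,17,8,-5,0,0,7.5],[1,16.5,9.4,0,0,0,7.6],[1,0,0,0,0,0,0],[1,0,0,0,0,0,0]]'
python3 - <<'E'
from h import *
s=bot.read_state(); print(s['eef_pos'],s['tcp_rot'])
C,im,d=snap('wrist','w26')
E
```

```text
[0.62474255 0.19497263 0.127     ] ((625.0391235351562, 194.74514770507812), (7.647909164428711, 43.3691520690918), 55.58041000366211)
time_s: 47.85
eef_pos: [0.6244, 0.1955, 0.1926]
tcp_rot: [-0.937, -2.997, 0.002]
ft_force: [-0.3, -0.5, -0.5]
grip_width: 1.001
[0.62435297 0.19547386 0.19257369] [-9.37085492e-01 -2.99657346e+00  1.57702691e-03]
```

View pics/w26.png

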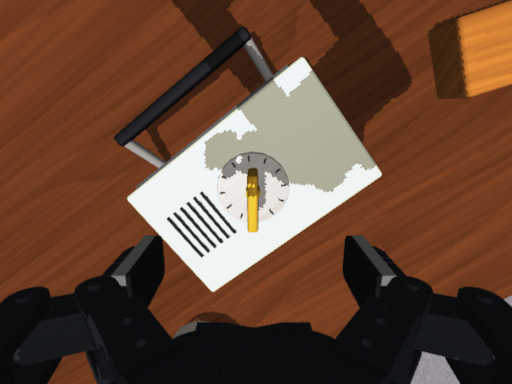

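The wing is vertical at u≈253, centred and square between the jaws. Descend and grip it.

```bash
python3 -m inch '[[1,0.5,-0.6,-40,0,0,0.3],[1,0,0,-35,0,0,0],[1,0,0,-19,0,0,0],[1,0,0,0,0,0,0],[-1,0,0,0,0,0,0],[-1,0,0,0,0,0,0],[-1,0,0,0,0,0,0],[-1,0,0,0,0,0,0],[-1,0,0,0,0,0,0],[-1,0,0,0,0,0,0],[-1,0,0,0,0,0,0],[-1,0,0,0,0,0,0]]'; python3 -m inch '[[-1,0,0,0,0,0,-5],[-1,0,0,0,0,0,-5],[-1,0,0,0,0,0,-5],[-1,0,0,0,0,0,0]]'
```

```text
time_s: 49.1
eef_pos: [0.6259, 0.1936, 0.1005]
tcp_rot: [-0.927, -3.002, 0.002]
ft_force: [-3.9, -2.8, 5.6]
grip_width: 0.081
time_s: 49.5
eef_pos: [0.6259, 0.1936, 0.1005]
tcp_rot: [1.314, 2.853, -0.002]
ft_force: [-4.4, -3.0, 5.2]
grip_width: 0.081
```

```bash
python3 -m inch '[[-1,0,0,0,0,0,-6],[-1,0,0,0,0,0,-7.5],[-1,0,0,0,0,0,-7.5],[-1,0,0,0,0,0,-7.5],[-1,0,0,0,0,0,-7.5],[-1,0,0,0,0,0,-7.5],[-1,0,0,0,0,0,-7.5],[-1,0,0,0,0,0,-7.5],[-1,0,0,0,0,0,-7.5],[-1,0,0,0,0,0,-7.5],[-1,0,0,0,0,0,-7.5],[-1,0,0,0,0,0,0]]'
python3 - <<'E'
from h import *
s=bot.read_state(); print(s['joint_pos'].round(2),s['ft_torque'],s['tcp_rot'])
E
```

```text
time_s: 50.7
eef_pos: [0.6258, 0.1935, 0.1005]
tcp_rot: [2.853, 1.314, -0.002]
ft_force: [-5.9, -4.3, 6.4]
grip_width: 0.078
[ 0.18  0.41  1.55 -0.    1.19  0.89] [-0.64309517  0.68031584 -0.10279165] [ 2.85257994e+00  1.31395643e+00 -1.91283804e-03]
```

```bash
python3 -m inch '[[-1,0,0,0,0,0,-6],[-1,0,0,0,0,0,-7.5],[-1,0,0,0,0,0,-7.5],[-1,0,0,0,0,0,-7.5],[-1,0,0,0,0,0,-7.5],[-1,0,0,0,0,0,-7.5],[-1,0,0,0,0,0,-7.5],[-1,0,0,0,0,0,-7.5],[-1,0,0,0,0,0,-7.5],[-1,0,0,0,0,0,-7.5],[-1,0,0,0,0,0,-7.5],[-1,0,0,0,0,0,0]]'
python3 - <<'E'
from h import *
s=bot.read_state(); print(s['joint_pos'].round(2),s['ft_torque'],s['tcp_rot'])
E
```

```text
time_s: 51.9
eef_pos: [0.6257, 0.1936, 0.1005]
tcp_rot: [3.022, -0.853, -0.001]
ft_force: [-5.4, -3.6, 6.8]
grip_width: 0.077
[ 0.18  0.41  1.55 -0.    1.19  2.3 ] [-0.55130652  0.71739341 -0.06226908] [ 3.02197395e+00 -8.53287601e-01 -9.17298240e-04]
```

Turned about 177° (timer about 3.7 rad). Regrip: open, rise, turn back +180° and check the wing.

```bash
python3 -m inch '[[1,0,0,0,0,0,0],[1,0,0,0,0,0,0],[1,0,0,0,0,0,0],[1,0,0,0,0,0,0],[1,0,0,40,0,0,0],[1,0,0,40,0,0,0],[1,0,0,0,0,0,8],[1,0,0,0,0,0,8],[1,0,0,0,0,0,8],[1,0,0,0,0,0,8],[1,0,0,0,0,0,8],[1,0,0,0,0,0,8]]'; python3 -m inch '[[1,0,0,0,0,0,8],[1,0,0,0,0,0,8],[1,0,0,0,0,0,8],[1,0,0,0,0,0,8],[1,0,0,0,0,0,8],[1,0,0,0,0,0,8],[1,0,0,0,0,0,8],[1,0,0,0,0,0,8],[1,0,0,0,0,0,8],[1,0,0,0,0,0,8],[1,0,0,0,0,0,8],[1,0,0,0,0,0,8]]';python3 -m inch '[[1,0,0,0,0,0,8],[1,0,0,0,0,0,8],[1,0,0,0,0,0,8],[1,0,0,0,0,0,8],[1,0,0,0,0,0,4],[1,0,0,0,0,0,0],[1,0,0,0,0,0,0]]'
python3 - <<'E'
from h import *
s=bot.read_state(); print(s['eef_pos'],s['tcp_rot'],s['joint_pos'].round(2))
C,im,d=snap('wrist','w27'); P=cloud(C,d); hsv=cv2.cvtColor(im,cv2.COLOR_RGB2HSV)
m=((hsv[...,0]>12)&(hsv[...,0]<35)&(hsv[...,1]>120)&(hsv[...,2]>80)&(P[...,2]>.120)&(P[...,2]<.135)).astype(np.uint8)
m[:,:200]=0;m[:,310:]=0
r=ray(C,np.argwhere(m)[:,::-1],.127); print(len(r),r.mean(0),cv2.minAreaRect(r[:,:2].astype(np.float32)*1000))
E
```

```text
time_s: 53.1
eef_pos: [0.626, 0.1944, 0.1795]
tcp_rot: [-3.107, -0.465, 0.0]
ft_force: [-0.8, 0.7, -0.3]
grip_width: 0.999
time_s: 54.3
eef_pos: [0.626, 0.1944, 0.1795]
tcp_rot: [-1.733, -2.62, 0.0]
ft_force: [-0.3, 0.3, 0.0]
grip_width: 0.996
time_s: 55.0
eef_pos: [0.626, 0.1943, 0.1795]
tcp_rot: [-0.851, -3.024, 0.0]
ft_force: [0.6, -0.1, -0.1]
grip_width: 0.999
[0.62595829 0.19432746 0.17951836] [-8.50968915e-01 -3.02406914e+00  1.98160997e-06] [ 0.18  0.33  1.49  0.    1.32 -0.84]
659 [0.62496129 0.19531711 0.127     ] ((625.6846313476562, 195.16836547851562), (7.495391845703125, 42.7223014831543), 58.2164421081543)
```

View pics/w27.png

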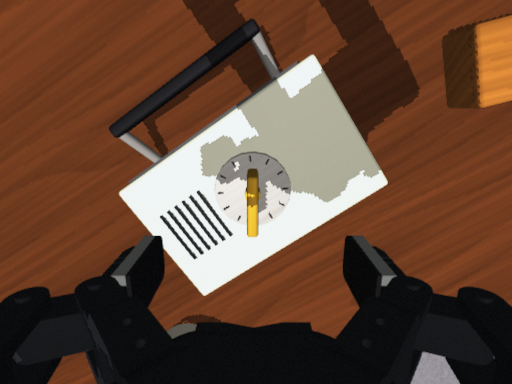

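The wing is at 58.2° and aligned; timer about 3.74 rad. Regrip and wind on.

```bash
python3 -m inch '[[1,0,0,-40,0,0,0],[1,0,0,-39,0,0,0],[1,0,0,0,0,0,0],[-1,0,0,0,0,0,0],[-1,0,0,0,0,0,0],[-1,0,0,0,0,0,0],[-1,0,0,0,0,0,0],[-1,0,0,0,0,0,0],[-1,0,0,0,0,0,0],[-1,0,0,0,0,0,0],[-1,0,0,0,0,0,0]]'; python3 -m inch '[[-1,0,0,0,0,0,-6],[-1,0,0,0,0,0,-7],[-1,0,0,0,0,0,-7],[-1,0,0,0,0,0,-7],[-1,0,0,0,0,0,-7],[-1,0,0,0,0,0,-7],[-1,0,0,0,0,0,-7],[-1,0,0,0,0,0,-7],[-1,0,0,0,0,0,-5],[-1,0,0,0,0,0,-5],[-1,0,0,0,0,0,0]]'
python3 - <<'E'
from h import *
s=bot.read_state(); print(s['joint_pos'].round(2),s['ft_torque'],s['tcp_rot'])
E
```

```text
time_s: 56.15
eef_pos: [0.6261, 0.1935, 0.102]
tcp_rot: [0.848, 3.024, -0.002]
ft_force: [-3.3, -4.1, 5.9]
grip_width: 0.082
time_s: 57.25
eef_pos: [0.6258, 0.1933, 0.1019]
tcp_rot: [2.342, 2.092, -0.002]
ft_force: [-4.0, -4.5, 6.3]
grip_width: 0.082
[ 0.18  0.41  1.55 -0.    1.19  0.29] [-0.71147997  0.68832403 -0.00903192] [ 2.3424744   2.09207242 -0.0024565 ]
```

```bash
python3 -m inch '[[-1,0,0,0,0,0,-2],[-1,0,0,0,0,0,-2],[-1,0,0,0,0,0,0]]'
python3 - <<'E'
from h import *
s=bot.read_state(); print(s['joint_pos'].round(2),s['ft_torque'],s['tcp_rot'])
E
```

```text
time_s: 57.55
eef_pos: [0.6258, 0.1933, 0.102]
tcp_rot: [2.412, 2.011, -0.002]
ft_force: [-5.1, -4.4, 7.9]
grip_width: 0.079
[ 0.18  0.41  1.55 -0.    1.19  0.36] [-0.68179242  0.70659572 -0.01131842] [ 2.41239135  2.01093216 -0.00244728]
```

```bash
for i in 1; do python3 -m inch '[[-1,0,0,0,0,0,-2],[-1,0,0,0,0,0,-2],[-1,0,0,0,0,0,0]]'; done
python3 - <<'E'
from h import *
s=bot.read_state(); print(s['joint_pos'].round(3),s['ft_torque'],s['tcp_rot'],s['joint_efforts'].round(2))
E
```

```text
time_s: 57.85
eef_pos: [0.6258, 0.1933, 0.102]
tcp_rot: [2.48, 1.926, -0.003]
ft_force: [-6.0, -4.4, 7.5]
grip_width: 0.082
[ 0.18   0.405  1.549 -0.002  1.188  0.431] [-0.75490247  0.7433219   0.357412  ] [ 2.48019518  1.9263694  -0.00255684] [  1.35 -51.53 -35.53   1.18  -1.78   0.69]
```

```bash
python3 -m inch '[[-1,0,0,0,0,0,-2],[-1,0,0,0,0,0,-2],[-1,0,0,0,0,0,0]]'
python3 - <<'E'
from h import *
s=bot.read_state(); print(s['joint_pos'].round(3),s['ft_torque'],s['tcp_rot'],s['joint_efforts'].round(2))
E
```

```text
time_s: 58.15
eef_pos: [0.6257, 0.1933, 0.102]
tcp_rot: [2.543, 1.841, -0.003]
ft_force: [-4.8, -4.7, 7.2]
grip_width: 0.077
[ 0.181  0.405  1.549 -0.003  1.188  0.499] [-0.81195467  0.79357878  1.49819701] [ 2.54313146  1.84129763 -0.00290715] [  0.36 -51.38 -35.47   1.67  -1.83   1.82]
```

Torque jumped to 1.5 N·m, so the key is at its stop. Relax slightly, release, and check.

```bash
python3 -m inch '[[-1,0,0,0,0,0,2],[-1,0,0,0,0,0,2],[-1,0,0,0,0,0,0],[1,0,0,0,0,0,0],[1,0,0,0,0,0,0],[1,0,0,0,0,0,0],[1,0,0,0,0,0,0],[1,0,0,40,0,0,0],[1,0,0,40,0,0,0],[1,0,0,0,0,0,0],[1,0,0,0,0,0,0]]'
python3 - <<'E'
from h import *
s=bot.read_state(); print(s['eef_pos'],s['tcp_rot'],s['joint_pos'].round(2))
C,im,d=snap('wrist','w28'); P=cloud(C,d); hsv=cv2.cvtColor(im,cv2.COLOR_RGB2HSV)
m=((hsv[...,0]>12)&(hsv[...,0]<35)&(hsv[...,1]>120)&(hsv[...,2]>80)&(P[...,2]>.120)&(P[...,2]<.135)).astype(np.uint8)
m[:,:190]=0;m[:,320:]=0
r=ray(C,np.argwhere(m)[:,::-1],.127); print(len(r),r.mean(0),cv2.minAreaRect(r[:,:2].astype(np.float32)*1000))
E
```

```text
time_s: 59.25
eef_pos: [0.627, 0.1946, 0.1824]
tcp_rot: [2.48, 1.926, 0.005]
ft_force: [-1.0, -0.0, -0.4]
grip_width: 1.0
[0.62704733 0.19458954 0.18242267] [2.47972098 1.92636804 0.0049585 ] [0.18 0.33 1.49 0.   1.32 0.43]
625 [0.62616737 0.19605476 0.127     ] ((626.0311889648438, 195.0869140625), (42.61564254760742, 7.654581546783447), 75.83641052246094)
```

View pics/w28.png

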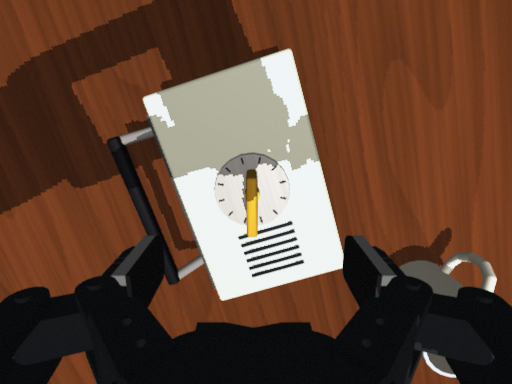

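The wing is at 75.8°, i.e. 287° clockwise of the dryer's x, which is 5.01 rad: fully wound. Retreat and take a final overview.

```bash
python3 -m inch '[[1,-20,-10,40,0,0,0],[1,-40,-20,40,0,0,0],[1,-40,-20,0,0,0,0],[1,-40,-20,0,0,0,0],[1,-20,0,0,0,0,0],[1,0,0,0,0,0,0],[1,0,0,0,0,0,0]]'
python3 - <<'E'
from h import *
C,im,d=snap('top','t9');C,im2,d=snap('wrist','w29');snap('scene','s9')
z=cv2.resize(im[100:260,60:420,::-1],None,fx=2.2,fy=2.2,interpolation=cv2.INTER_CUBIC); cv2.imwrite('pics/t9z.png',z)
E
```

```text
time_s: 60.0
eef_pos: [0.4725, 0.1276, 0.2531]
tcp_rot: [-2.481, -1.927, 0.001]
ft_force: [1.0, 0.0, 0.1]
grip_width: 1.003
```

View pics/t9z.png

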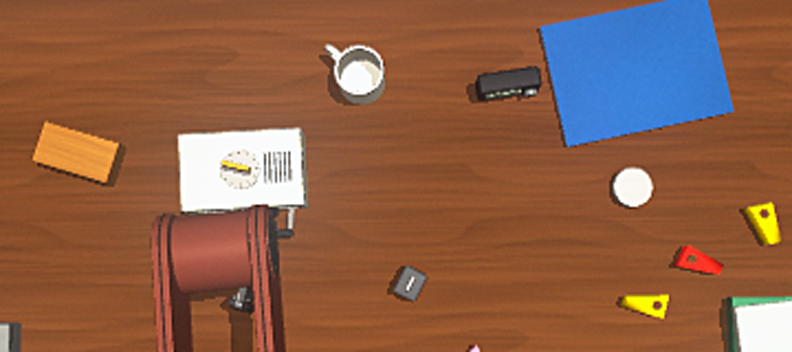

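View pics/w29.png

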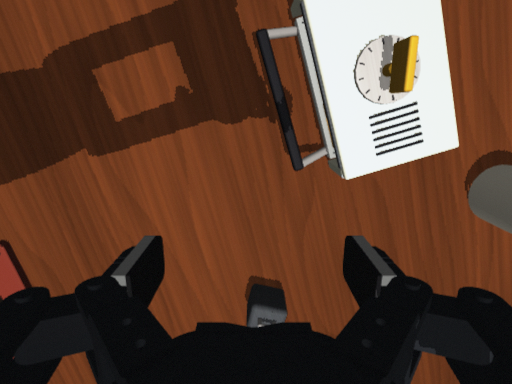

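View pics/s9.png

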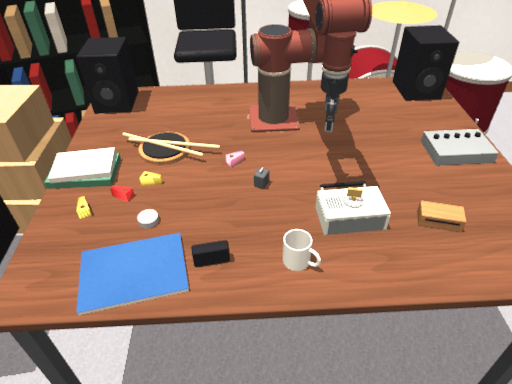

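Run:
```python
from h import *
C,im,d=load('w29')
th=np.radians(2.8);R=np.array([[np.cos(th),-np.sin(th)],[np.sin(th),np.cos(th)]])
g=im.max(2); 
for v in (70,100,130):
    k=np.where(g[v,255:305]<40)[0]+255; w=ray(C,[(k.min()-.5,v),(k.max()+.5,v)],.058)[:,:2]; print(((w-[.6253,.1948])@R*1000).round(1).tolist())
s=bot.read_state(); print(s['time_s'],s['ft_force']); print(bot.close_job())
```

```text
[[-112.2, 37.3], [-101.1, 33.9]]
[[-112.6, 5.7], [-100.2, 1.9]]
[[-112.9, -27.5], [-100.2, -31.4]]
60.15 [0.84012167 0.53974474 0.15000137]
the job is handed in; nothing more can be done
None
```

All five wooden shakers are packed head to tail from the tray's left wall. I then pushed the tray home, wound the timer key to its stop, and handed in the job at 60 s on the robot's clock.

- **Row:** before I closed the tray, the disc spacing was 55.5, 56.0 and 56.7 mm (56 is ideal). All tops were level at about 44.8 mm, so every shaker stood on the tray floor. I could not look inside again after closing it.
- **Tray:** the handle bar's centre sits 106.5 mm in front of the housing centre, which is the fully home position. The push against the stop peaked at about 50 N at the wrist, under the 120 N limit, and I backed off at once. I assumed it was the fingers on the bar and not the gripper's body (limit 40 N), but did not check which.
- **Timer:** it took two grips to wind. The wing's angle reads about 5.01 rad, and the wrist torque rose to 1.5 N·m at the stop.
- **Other things:** the cowbell, metronome, mug, tin, wood block and the coloured look-alikes appear where they started. The robot finished clear of everything.

I saw no knocked-aside shaker and no slipped grip, and none of the checks failed or disagreed.

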